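# Clamp the reading lens on its post at the height mark

## Robot

A 6-joint arm with a two-finger parallel gripper is mounted at the origin on a cart in front of the work surface, level with it; the furniture and walls round the work are solid. World frame = base frame: x ahead of the robot, y to its left, z up, the work surface at z = 0. Lengths are in m, angles in rad, forces in N, time in s.
With the tool pointing down it reaches from about 0.375 to 0.9 m from the base axis. Payload 3.1 kg.
Tool frame: the origin (TCP) lies at the very end of the fingers, on their centre line; the grasp point (between the pads) lies 19 mm behind it; z points along the fingers, y is the direction in which the jaws open and shut (so a half turn about z gives the same grasp; the last joint's range is limited). The gripper opens to 87 mm and grips with 3 to 60 N. Pads are 19 mm wide; open, the fingers measure 117 mm over their backs; the gripper's body (75 mm by 190 mm) begins 51 mm behind the grasp point.
Start: joints at [-1.383, 0.527, 1.433, -0, 1.181, -0.178], TCP at [0.224, -0.584, 0.223] pointing down, gripper open.
Joint ranges: [-3.08, 3.08], [-0.75, 2.2], [0.22, 2.44], [-1.43, 4.57], [0, 2.65], [-2.85, 2.85]. Speed limits (rad/s): [2.79, 2.79, 3.14, 3.14, 3.14, 3.14].

## Interface

Orientations are given as a unit quaternion [x, y, z, w].
In Python, from rig import robot gives the robot as it stands. The module is installed in compiled form; this text tells all that it offers.
- The arm moves only by the tool send_rows, never from a script. Its argument "deltas" is a list of rows, each an object of numbers: "tx", "ty", "tz": the shift along the tool's x, y, z in cm; "rx", "ry", "rz": the turn, a rotation vector about the tool's x, y, z in rad. A call has 1 to 5 rows; each row is the pose to reach, as a shift and turn from the pose commanded when the call began, along the tool's axes at that moment; what a row does not reach only later rows make up. A row lasts 1/12 s, in which the tool goes at most 41.7 mm and 7.16 degrees, less where a joint would pass 70% of its speed; a pose out of reach is approached as far as the arm can. A call with a gripper value outside its range is refused whole. "claw" is the finger opening in cm, from 0 to 8.7, set as the call begins (left out, the last holds). The fingers move at their own pace and stop on an object; "squeeze" is the grip in N (left out, the last holds). Time passes only in rows, so rows that repeat a pose let the fingers close. It gives the time, the measured TCP pose, the force and the opening at its end, in the units of the state.
- robot.get_obs(): the state, without advancing time (a new reading comes with each control period).
- robot.camera(name): name is "side" or "top"; returns a dict with "color" (400x640x3 uint8, red, green, blue), "z_map" (400x640 float32, m along the optical axis (not along the pixel's ray), 0 where there is no reading), "intrinsics" (3x3 intrinsics, pixels), "R" (3x3) and "t" (3): a world point X has camera coordinates R X + t. Camera axes: x right, y down, z forward; pixel columns grow to the right and rows downward; lengths in m; the calibration is good to about 2 mm. A picture is of the moment at which its call begins.
- robot.hand_in(): hands the job in, once; it reports no verdict.
Trained networks look in the newest picture that a camera, given by its name, has taken for a name from the list of things; names that differ only in an ending like _2 or _b are one class to them, and where a whole thing is asked for, a point or a joint stands for the part that bears it (a point fixed in the world has none). Each returns a list of dicts, best first, with "p" (0 to 1); they miss things now and then, are a little off and sometimes report something else, mostly with a low value. They report only what shows in the picture. A call takes as long as a camera call.
- robot.outline_of(label, camera): "pixels" (400x640 bool, what is visible of it) and "xy" ([column, row] in pixels, amid what is visible of it).
- robot.tip_of(label, camera): "xy" ([column, row] in pixels: a listed point, or the origin of a listed thing).
The state is a dict: "time": time; "q": joint angles; "joint_velocities": joint speeds; "joint_torque": joint torques, N m; "position": TCP position; "tool_rot": TCP orientation; "ft_force": force on the tool from outside, world axes, zero at the start; "moment": the same for the moment, N m; "grip_width": finger opening in m.
Only numpy, scipy, OpenCV 4.12 (cv2) and the standard library are available. Lean on these libraries where they do the work, as an engineer would, in place of code of your own. Each camera call takes 0.05 s, during which the arm holds its last target.

## Task

Fit the reading lens to its stand: slide its sleeve, cam lever open, down over the upright post, then bring the sleeve's top rim level with the dark line round the post and hold it there while you press the cam lever fully shut against the grip bar, so that the lens is clamped at the line. Finish still holding the lens carriage with the lever shut and the rim at the line, do not let go, and leave the book, the ink bottle and the small dish where they are.

Things in the scene. Friction and masses are not known exactly. Their poses are not given: they have to be found in the camera images.
- lens_carriage: reading-lens carriage, 0.11 to 0.16 kg, loose on the desk. Origin: centre of the lower rim of its upright black sleeve (60 mm long, 30 mm outside, bore 18 mm, open at both ends, foot flange 38 mm), z up along the bore. Grip bar toward -x, lens toward +x, cam lever on the +y side of the bar. With the lever open the sleeve slides and turns freely on the post and drops to the foot if let go
- lens_centre (a point): centre of the round lens, 82 mm outside, 9 mm thick, on a low arm: in the carriage at x = 97, y = 0, z = 8.5 mm, its underside 4 mm above the sleeve's lower rim
- sleeve_top (a point): centre of the sleeve's top rim, 60 mm above the carriage's origin; the sleeve's top 6 mm are a bright band, 32 mm outside
- bar_end (a point): middle of the ribbed free end of the black grip bar, in the carriage at x = -115, y = -2, z = 40 mm. The bar is 12 mm wide (y from -8 to +4 mm), 20 mm high (z from 30 to 50 mm) and runs straight from the sleeve to x = -129 mm. A firm grasp across its width here stays clear of the lever
- bar_pinch (a point): point on the bar's bare side face, across from the lever's tip: in the carriage at x = -80, y = -8, z = 40 mm
- cam_lever (a joint): angle of the bright cam lever, rad: 0 shut alongside the bar, 0.56 fully open; it starts between 0.46 and 0.55. It swings level about an upright pin at x = -12, y = 18, z = 40 mm in the carriage. The hinge is stiff and stays where put: about 7 N at the tip moves it, about 10 N near shut. Below about 0.25 its cam starts to grip the post
- lever_tip (a point): centre of the lever's rounded tip, an upright cylinder 12 mm in diameter and 20 mm high, 70 mm from the pin. In the carriage: x = -75, y = 49, z = 40 mm fully open, x = -82, y = 11 mm shut. Across bar and tip: 63 mm fully open, 25 mm shut, so bar and tip can be pinched together from above
- stand: lens stand, fixed to the desk; origin at the centre of its underside, z up. Round black foot 120 mm across, top 12 mm up; boss 36 mm across up to 30 mm (the sleeve's lower rim rests on it when let down); upright bright steel post 16 mm in diameter, its last 7 mm tapered, with 1 mm clearance all round in the sleeve
- post_top (a point): centre of the post's upper end, 210 mm above the desk
- mark: dark line round the post, 3 mm wide, at a height that varies (130 to 165 mm above the desk); origin on the post's axis at the middle of the line
- coin_dish: small grey dish, 58 mm across, 16 mm high; leave it alone
- ink_bottle: dark blue ink bottle, 52 mm across, 58 mm high; leave it alone
- book: black and white book lying flat, 175 x 118 x 24 mm; leave it alone

How it is judged:
By the outcome, as a careful person would: the job done as asked, in the order asked, and still so for the second after the job is handed in, while the arm keeps its last pose, push and grip.
It also fails if it takes over 67 s, if anything falls off the work surface, if the arm or the gripper's body presses on something with over 40 N, if the wrist force passes 120 N, or if a joint passes its speed limit or range.

## Working session

There is one attempt and no reset: what is moved stays moved. The work goes in short steps, Python scripts to look and compute and a tool call to move; the robot and the scene stay as the last step left them, time stands still between calls to the robot, and variables do not carry over. Pictures are saved under pics/ and viewed, and the job is handed in when it is done.

Besides the shell and the picture viewer there is one more tool, called after "Call:" as a command line: name --argument value ..., lists and objects as JSON in quotes. send_rows: Moves the arm, as the interface text tells. Its arguments: {"type":"object","properties":{"deltas":{"type":"array","items":{"type":"object","properties":{"tx":{"type":"number"},"ty":{"type":"number"},"tz":{"type":"number"},"rx":{"type":"number"},"ry":{"type":"number"},"rz":{"type":"number"}}}},"claw":{"type":"number"},"squeeze":{"type":"number"}},"required":["deltas"]}

```bash
mkdir -p pics; ls; cat > h.py <<'E'
import numpy as np, cv2
from rig import robot
from scipy.spatial.transform import Rotation as Ro
def snap(n,f=None,crop=None,sc=1):
    c=robot.camera(n)
    if f:
        im=c["color"][:,:,::-1].copy()
        if crop: im=im[crop[1]:crop[3],crop[0]:crop[2]]
        if sc!=1: im=cv2.resize(im,None,fx=sc,fy=sc,interpolation=cv2.INTER_CUBIC)
        cv2.imwrite("pics/"+f,im)
    return c
def px2w(c,u,v,z=None,zw=None):
    K=np.array(c["intrinsics"]);R=np.array(c["R"]);t=np.array(c["t"])
    d=np.linalg.inv(K)@np.array([u,v,1.])
    o=-R.T@t
    if z is not None: return R.T@(d*z-t)
    r=R.T@d
    return o+r*(zw-o[2])/r[2]
def w2px(c,X):
    p=np.array(c["intrinsics"])@(np.array(c["R"])@np.array(X)+np.array(c["t"]))
    return p[:2]/p[2]
E
python3 - <<'E'
from h import *
s=robot.get_obs();print({k:np.round(v,3).tolist() for k,v in s.items()})
for n in("top","side"):
    c=snap(n,n+"0.png")
    print(n,np.round(c["intrinsics"],1).tolist(),np.round(c["R"],3).tolist(),np.round(c["t"],3).tolist())
    for l in["lens_centre","sleeve_top","bar_end","bar_pinch","lever_tip","post_top","mark","stand","lens_carriage"]:
        for r in robot.tip_of(l,n)[:2]:
            u,v=r["xy"];z=c["z_map"][int(v),int(u)]
            print(l,np.round(r["xy"],1),round(r["p"],2),np.round(px2w(c,u,v,z),3) if z>0 else None)
E
```

```text
pics
{'time': 0.0, 'q': [-1.384, 0.528, 1.434, -0.0, 1.181, -0.178], 'joint_velocities': [-0.001, 0.001, -0.001, -0.001, -0.002, 0.001], 'joint_torque': [-0.0, -44.005, -17.659, 0.063, 0.058, -0.0], 'position': [0.223, -0.583, 0.222], 'tool_rot': [0.983, 0.182, -0.0, -0.001], 'ft_force': [-0.02, -0.786, -0.314], 'moment': [0.029, -0.047, 0.038], 'grip_width': 0.087}
top [[483.1, 0.0, 322.1], [0.0, 483.1, 196.9], [0.0, 0.0, 1.0]] [[0.024, -1.0, 0.02], [-0.984, -0.027, -0.175], [0.175, -0.015, -0.984]] [-0.024, 0.636, 1.403]
lens_centre [234.3 184. ] 0.55 [0.678 0.265 0.014]
sleeve_top [240.6 211.2] 0.91 [0.593 0.241 0.014]
bar_end [251.7 249.7] 0.96 [0.473 0.197 0.046]
bar_pinch [246.8 237.5] 0.98 [0.509 0.213 0.05 ]
lever_tip [230.1 243.8] 0.51 [0.493 0.27  0.003]
post_top [379.7 205.1] 0.95 [ 0.593 -0.163  0.203]
stand [372.3 217.8] 0.86 [ 0.582 -0.164  0.024]
stand [242.4 214.7] 0.23 [0.576 0.228 0.061]
lens_carriage [242.2 214.2] 0.83 [0.577 0.229 0.062]
side [[398.3, 0.0, 318.5], [0.0, 398.3, 197.4], [0.0, 0.0, 1.0]] [[1.0, -0.03, 0.003], [-0.013, -0.514, -0.858], [0.028, 0.857, -0.514]] [-0.621, 0.136, 1.089]
lens_centre [330.8 192. ] 0.74 [0.67  0.265 0.011]
sleeve_top [302.8 179.7] 0.68 [ 0.576  0.385 -0.006]
bar_end [268.9 191.9] 0.56 [ 0.461  0.299 -0.005]
bar_pinch [279.7 193. ] 0.76 [0.505 0.205 0.045]
lever_tip [278.8 186.7] 0.5 [0.498 0.261 0.036]
post_top [303.1 213.4] 0.61 [ 0.582 -0.161  0.207]
post_top [278.9 192.3] 0.2 [0.502 0.206 0.047]
mark [329.5 191.3] 0.19 [0.666 0.27  0.011]
stand [306.1 285.5] 0.9 [ 0.586 -0.179  0.014]
lens_carriage [305.1 198.9] 0.65 [0.584 0.222 0.011]
lens_carriage [267.3 193.3] 0.47 [0.466 0.199 0.048]
```

View pics/top0.png

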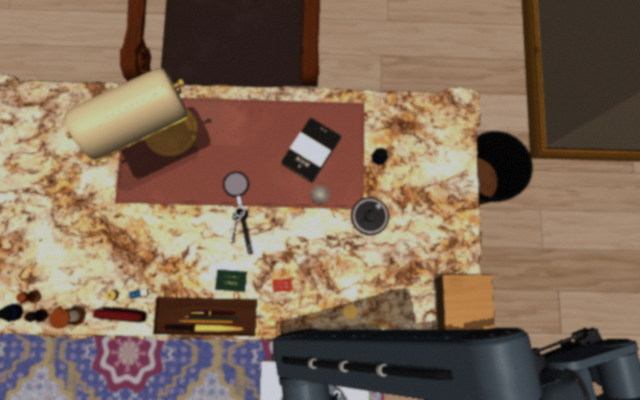

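View pics/side0.png

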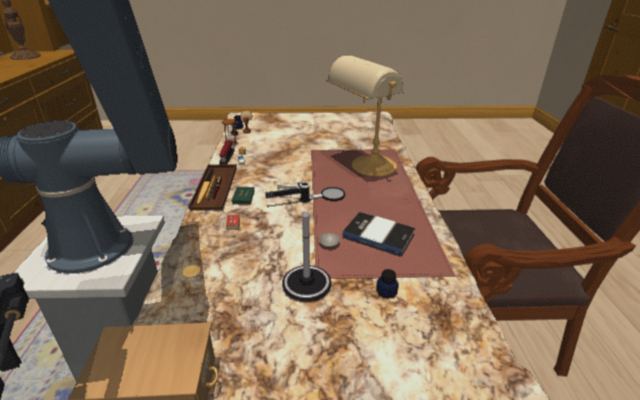

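```bash
python3 - <<'E'
from h import *
c=snap("top","t1.png",(190,140,290,270),5)
R=c["R"]
c=snap("side","s1.png",(230,150,380,330),4)
E
```

```text
(no output)
```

View pics/t1.png

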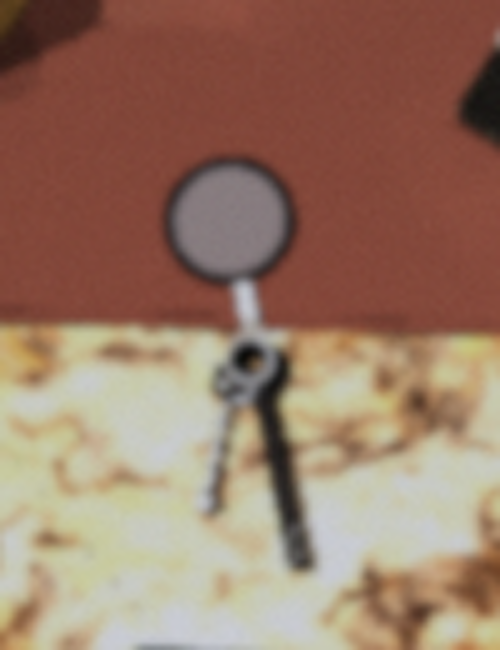

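View pics/s1.png

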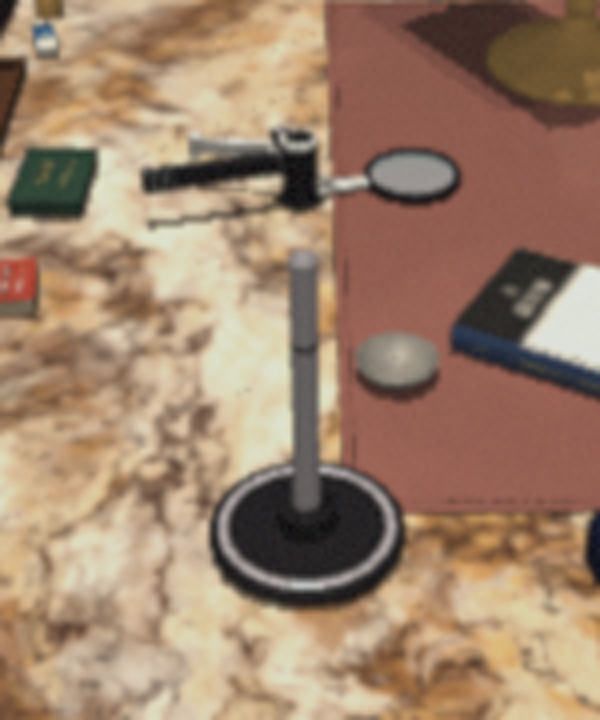

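The top view shows the carriage with its sleeve at (240,211), lens at (236,184) and bar end at (250,252). The post is at (380,205). In the side view the mark on the post is at about (306,237). Next I'll fit the carriage pose, the post position and the mark height.

```bash
cat > fit.py <<'E'
from h import *
from scipy.optimize import least_squares
P={"lens_centre":(.097,0,.0085),"sleeve_top":(0,0,.06),"bar_end":(-.115,-.002,.04),"bar_pinch":(-.08,-.008,.04)}
def fit(n=3):
    obs=[]
    for k in range(n):
        for cam in("top","side"):
            c=snap(cam)
            for l in P:
                for r in robot.tip_of(l,cam)[:1]:
                    if r["p"]>.5: obs.append((c,l,np.array(r["xy"])))
    def f(p):
        Rz=Ro.from_euler("z",p[2]).as_matrix();o=[]
        for c,l,xy in obs: o+=list(w2px(c,Rz@np.array(P[l])+[p[0],p[1],0])-xy)
        return o
    s=least_squares(f,[.59,.235,.3],loss="soft_l1",x_scale=[.01,.01,.05])
    r=np.array(f(s.x)).reshape(-1,2)
    return s.x,obs,r
if __name__=="__main__":
    x,o,r=fit(2)
    print(np.round(x,4))
    for a,b in zip(o,r): print(a[1],np.round(a[2],1),np.round(b,1))
    for cam in("top","side"):
        c=snap(cam)
        for l in("post_top","stand","lever_tip","mark"):
            for q in robot.tip_of(l,cam)[:1]:
                z={"post_top":.21,"stand":0,"lever_tip":.04,"mark":.15}[l]
                print(cam,l,np.round(q["xy"],1),round(q["p"],2),np.round(px2w(c,*q["xy"],zw=z),4))
        for l in("stand","lens_carriage"):
            for q in robot.outline_of(l,cam)[:1]:
                m=q["pixels"];v,u=np.nonzero(m);print(l,m.sum(),u.min(),u.max(),v.min(),v.max())
E
python3 fit.py
python3 - <<'E'
from h import *
c=snap("side")
im=c["color"].astype(int)
for v in range(205,285,1): print(v,im[v,298:316].sum(1).tolist() if False else im[v,298:316].mean(1).astype(int).tolist())
E
```

```text
[0.581  0.2361 0.2852]
lens_centre [235.  182.3] [0.2 3.2]
bar_end [250.9 252.1] [-0.5 -1.5]
bar_pinch [247.6 237.4] [2.  1.3]
lens_centre [330.7 192.3] [1.3 0.6]
sleeve_top [301.4 180.9] [2.4 2.8]
bar_end [270.3 195. ] [-1.3 -0.1]
lens_centre [236.4 179.3] [-1.2  6.2]
sleeve_top [241.6 210. ] [-1.7  2.9]
bar_end [251.4 252.6] [-1. -2.]
bar_pinch [248.  236.6] [1.6 2.1]
lens_centre [332.4 191.3] [-0.4  1.6]
sleeve_top [301.4 181.9] [2.4 1.8]
bar_end [268.4 196. ] [ 0.6 -1.1]
bar_pinch [275.9 194.8] [ 4.4 -0.7]
top post_top [377.2 204.6] 0.63 [ 0.5925 -0.1549  0.21  ]
top stand [370.9 214.9] 0.7 [ 0.594  -0.1629  0.    ]
top lever_tip [228.7 238.9] 0.43 [0.5044 0.2685 0.04  ]
stand 1187 351 389 197 234
lens_carriage 900 223 252 171 253
side post_top [303.2 209.2] 0.59 [ 0.5824 -0.1495  0.21  ]
side stand [306.3 283.6] 0.82 [ 0.5865 -0.1578  0.    ]
side lever_tip [280.3 183.8] 0.51 [0.5029 0.2733 0.04  ]
side mark [278.5 192.5] 0.68 [0.5159 0.0273 0.15  ]
stand 1857 282 330 212 301
lens_carriage 949 264 345 182 203
205 [183, 188, 189, 184, 169, 165, 172, 175, 172, 167, 164, 164, 164, 
[... 6253 characters left out ...]
34, 37]
276 [36, 33, 34, 36, 39, 59, 83, 90, 94, 91, 84, 60, 35, 31, 27, 29, 39, 37]
277 [34, 31, 31, 36, 35, 41, 58, 71, 75, 66, 60, 38, 33, 35, 31, 29, 31, 34]
278 [33, 30, 29, 33, 34, 34, 41, 43, 49, 44, 40, 35, 37, 34, 26, 25, 28, 36]
279 [38, 19, 22, 27, 33, 34, 35, 40, 39, 40, 36, 34, 30, 31, 24, 21, 27, 33]
280 [32, 25, 21, 24, 29, 35, 33, 39, 39, 35, 37, 26, 24, 23, 18, 24, 31, 36]
281 [33, 33, 24, 16, 21, 21, 25, 30, 22, 26, 25, 19, 22, 19, 28, 20, 26, 31]
282 [34, 34, 24, 22, 23, 20, 19, 28, 23, 25, 24, 24, 24, 22, 19, 29, 32, 35]
283 [36, 36, 30, 17, 22, 20, 22, 26, 18, 19, 26, 23, 23, 29, 22, 28, 32, 40]
284 [33, 36, 32, 29, 22, 23, 19, 22, 23, 20, 29, 24, 24, 30, 32, 36, 35, 39]
```

```bash
cat > sil.py <<'E'
from h import *
from scipy.optimize import minimize
def cyl(x,y,r,z0,z1,n=40):
    a=np.linspace(0,2*np.pi,n,endpoint=False)
    return np.array([[x+r*np.cos(t),y+r*np.sin(t),z] for z in(z0,z1) for t in a])
def box(x0,x1,y0,y1,z0,z1):
    return np.array([[x,y,z] for x in(x0,x1) for y in(y0,y1) for z in(z0,z1)])
STAND=[cyl(0,0,.06,0,.012),cyl(0,0,.018,0,.03),cyl(0,0,.008,0,.203),cyl(0,0,.006,.2,.21)]
def carr(a):
    pin=np.array([-.012,.018]); b0=np.arctan2(-.007,-.07)
    tip=pin+.07*np.array([np.cos(b0-a),np.sin(b0-a)])
    d=(tip-pin)/.07; n=np.array([-d[1],d[0]])*.003
    lev=np.array([[*(p+s*n),z] for p in(pin,tip) for s in(1,-1) for z in(.035,.045)])
    return [cyl(0,0,.015,0,.06),cyl(0,0,.016,.054,.06),cyl(0,0,.019,0,.003),cyl(.097,0,.041,.004,.013),box(.01,.06,-.004,.004,.004,.012),box(-.129,0,-.008,.004,.03,.05),cyl(*tip,.006,.03,.05),lev,cyl(*pin,.007,.03,.05)]
S=4
def render(c,parts,T):
    m=np.zeros((400*S,640*S),np.uint8)
    K=np.array(c["intrinsics"]);R=np.array(c["R"]);t=np.array(c["t"])
    for P in parts:
        X=T(P)@R.T+t; p=X@K.T; p=p[:,:2]/p[:,2:]
        h=cv2.convexHull(((p+.5)*S-.5).astype(np.float32))
        cv2.fillConvexPoly(m,np.round(h*16).astype(np.int32),1,shift=4)
    return cv2.resize(m.astype(np.float32),(640,400),interpolation=cv2.INTER_AREA)
def T3(p,z=0):
    Rz=Ro.from_euler("z",p[2] if len(p)>2 else 0).as_matrix()
    return lambda P:P@Rz.T+[p[0],p[1],z]
def cost(views,parts,T):
    return sum(1-np.minimum(m,r).sum()/np.maximum(m,r).sum() for c,m in views for r in[render(c,parts,T)])
def views(l,cams=("top","side")):
    v=[]
    for cam in cams:
        c=snap(cam);o=robot.outline_of(l,cam)
        if o: v.append((c,o[0]["pixels"].astype(np.float32)))
    return v
E
python3 - <<'E'
from sil import *
for cams in(("top",),("side",),("top","side")):
    v=views("stand",cams)
    r=minimize(lambda p:cost(v,STAND,T3(p)),[.588,-.16],method="Nelder-Mead",options=dict(initial_simplex=[[.58,-.165],[.595,-.16],[.588,-.15]],xatol=2e-4,fatol=1e-4))
    print("stand",cams,np.round(r.x,4),round(r.fun,3))
for cams in(("top",),("side",),("top","side")):
    v=views("lens_carriage",cams)
    s=np.array([[.581,.236,.285,.5],[.59,.236,.285,.5],[.581,.245,.285,.5],[.581,.236,.4,.5],[.581,.236,.285,.4]])
    r=minimize(lambda p:cost(v,carr(p[3]),T3(p)),s[0],method="Nelder-Mead",options=dict(initial_simplex=s,xatol=3e-4,fatol=1e-4))
    print("carr",cams,np.round(r.x,4),round(r.fun,3))
E
```

```text
stand ('top',) [ 0.5913 -0.159 ] 0.042
stand ('side',) [ 0.5867 -0.1549] 0.094
stand ('top', 'side') [ 0.588  -0.1582] 0.2
carr ('top',) [0.5871 0.2364 0.2455 0.493 ] 0.128
carr ('side',) [0.5816 0.236  0.2432 0.4744] 0.091
carr ('top', 'side') [0.5839 0.2369 0.2554 0.4807] 0.287
```

```bash
cat > go.py <<'E'
import sys
from h import *
def go(x,y,z,yaw):
    s=robot.get_obs();p=np.array(s["position"]);R=Ro.from_quat(s["tool_rot"])
    D=Ro.from_matrix(np.array([[np.cos(yaw),np.sin(yaw),0],[np.sin(yaw),-np.cos(yaw),0],[0,0,-1]]).T.T)
    d=R.inv().apply(np.array([x,y,z])-p)*100
    rv=(R.inv()*D).as_rotvec()
    print("t cm",np.round(d,2),"r",np.round(rv,4),"rows>=%.1f"%max(np.linalg.norm(d)/4.17,np.linalg.norm(rv)/.125), "w",round(s["grip_width"],4),"F",np.round(s["ft_force"],1),"t",round(s["time"],2))
if __name__=="__main__": go(*map(float,sys.argv[1:5]))
E
python3 go.py .4 -.19 .25 .25; python3 go.py .473 .206 .14 .25
```

```text
t cm [ 30.55 -30.45  -2.75] r [-0.      0.      0.1158] rows>=10.4 w 0.0873 F [-0.   0.7 -1.1] t 3.65
t cm [ 51.54 -64.81   8.26] r [-0.      0.      0.1158] rows>=20.0 w 0.0873 F [-0.   0.7 -1.1] t 3.65
```

Call:
send_rows --deltas '[{"tx":3,"ty":-3,"tz":-0.5,"rz":0.02},{"tx":6,"ty":-6,"tz":-1,"rz":0.05},{"tx":9,"ty":-9,"tz":-1.5,"rz":0.08},{"tx":12,"ty":-12,"tz":-2,"rz":0.1},{"tx":15,"ty":-15,"tz":-2.5,"rz":0.116}]'

```text
schema error: expected keys tx, ty, tz, rx, ry, rz
```

Call:
send_rows --deltas '[{"tx":3,"ty":-3},{"tx":6,"ty":-6},{"tx":9,"ty":-9},{"tx":12,"ty":-12},{"tx":15,"ty":-15}]'

```text
schema error: expected keys tx, ty, tz, rx, ry, rz
```

```bash
python3 go.py .473 .206 .14 .25
```

```text
t cm [ 51.54 -64.81   8.26] r [-0.      0.      0.1158] rows>=20.0 w 0.0873 F [-0.   0.7 -1.1] t 3.65
```

Call:
send_rows --deltas '[{"tx":3,"ty":-3,"tz":-0.5,"rx":0,"ry":0,"rz":0.02},{"tx":6,"ty":-6,"tz":-1,"rx":0,"ry":0,"rz":0.05},{"tx":9,"ty":-9,"tz":-1.5,"rx":0,"ry":0,"rz":0.08},{"tx":12,"ty":-12,"tz":-2,"rx":0,"ry":0,"rz":0.1},{"tx":15,"ty":-15,"tz":-2.5,"rx":0,"ry":0,"rz":0.116}]'

```text
time: 4.07
position: [0.3082, -0.393, 0.2471]
tool_rot: [0.992, 0.124, 0.0, 0.0]
ft_force: [0.6, -0.0, -0.1]
grip_width: 0.0869
```

Call:
send_rows --deltas '[{"tx":3,"ty":-3,"tz":0,"rx":0,"ry":0,"rz":0},{"tx":6,"ty":-6,"tz":0,"rx":0,"ry":0,"rz":0},{"tx":9,"ty":-9,"tz":0,"rx":0,"ry":0,"rz":0},{"tx":12,"ty":-12,"tz":0,"rx":0,"ry":0,"rz":0},{"tx":15,"ty":-15,"tz":0,"rx":0,"ry":0,"rz":0}]'

```text
time: 4.48
position: [0.4149, -0.2138, 0.2473]
tool_rot: [0.992, 0.124, 0.0, 0.0]
ft_force: [-0.2, -0.9, -0.2]
grip_width: 0.0871
```

```bash
python3 go.py .473 .206 .14 .25
```

```text
t cm [ 15.98 -39.25  10.71] r [ 0.0007 -0.0005 -0.0007] rows>=10.5 w 0.0871 F [-0.2 -0.9 -0.2] t 4.48
```

Call:
send_rows --deltas '[{"tx":1.6,"ty":-3.8,"tz":0,"rx":0,"ry":0,"rz":0},{"tx":3.2,"ty":-7.6,"tz":1,"rx":0,"ry":0,"rz":0},{"tx":4.8,"ty":-11.4,"tz":2,"rx":0,"ry":0,"rz":0},{"tx":6.4,"ty":-15.2,"tz":3,"rx":0,"ry":0,"rz":0},{"tx":8,"ty":-19,"tz":4,"rx":0,"ry":0,"rz":0}]'

```text
time: 4.9
position: [0.4445, -0.0127, 0.2076]
tool_rot: [0.992, 0.124, 0.001, 0.0]
ft_force: [1.6, -0.6, -0.5]
grip_width: 0.0871
```

Call:
send_rows --deltas '[{"tx":1.6,"ty":-3.8,"tz":1,"rx":0,"ry":0,"rz":0},{"tx":3.2,"ty":-7.6,"tz":2,"rx":0,"ry":0,"rz":0},{"tx":4.8,"ty":-11.4,"tz":3,"rx":0,"ry":0,"rz":0},{"tx":6.4,"ty":-15.2,"tz":4,"rx":0,"ry":0,"rz":0},{"tx":8,"ty":-19,"tz":5,"rx":0,"ry":0,"rz":0}]'

```text
time: 5.32
position: [0.4745, 0.1878, 0.1583]
tool_rot: [0.992, 0.125, 0.0, 0.0]
ft_force: [0.7, -0.8, 1.1]
grip_width: 0.0869
```

```bash
python3 go.py .473 .206 .021 .25;python3 - <<'E'
from h import *
snap("top","t2.png",(190,140,330,280),4)
E
```

```text
t cm [ 0.3  -1.8  13.73] r [ 0.0002 -0.0007  0.0001] rows>=3.3 w 0.0869 F [ 0.7 -0.8  1.1] t 5.32
```

View pics/t2.png

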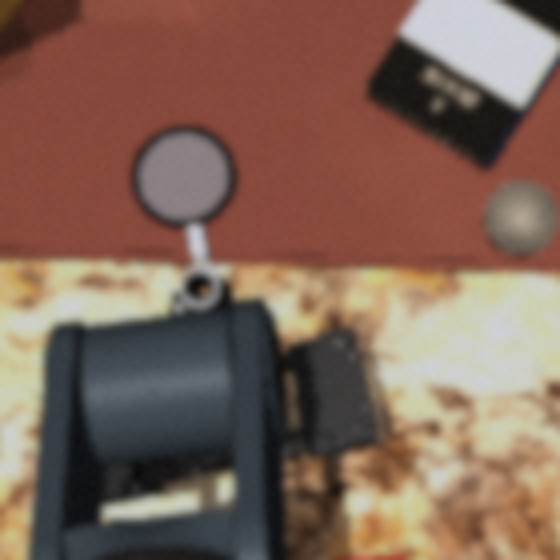

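The top view shows the sleeve ring at crop (203,290), with the bar hidden under the wrist. The pose has not changed, so I'll go down.

Call:
send_rows --deltas '[{"tx":0.1,"ty":-0.6,"tz":3,"rx":0,"ry":0,"rz":0},{"tx":0.2,"ty":-1.2,"tz":6,"rx":0,"ry":0,"rz":0},{"tx":0.3,"ty":-1.8,"tz":9,"rx":0,"ry":0,"rz":0},{"tx":0.3,"ty":-1.8,"tz":11,"rx":0,"ry":0,"rz":0},{"tx":0.3,"ty":-1.8,"tz":12,"rx":0,"ry":0,"rz":0}]'

```text
time: 5.78
position: [0.4713, 0.2038, 0.0362]
tool_rot: [0.992, 0.125, -0.002, 0.0]
ft_force: [-0.4, 0.6, 0.1]
grip_width: 0.0872
```

```bash
python3 go.py .473 .206 .021 .25;python3 - <<'E'
from h import *
snap("side","s3.png",(200,120,400,270),4)
E
```

```text
t cm [ 0.23 -0.17  1.52] r [-0.0002  0.004   0.0007] rows>=0.4 w 0.0872 F [-0.4  0.6  0.1] t 5.78
```

View pics/s3.png

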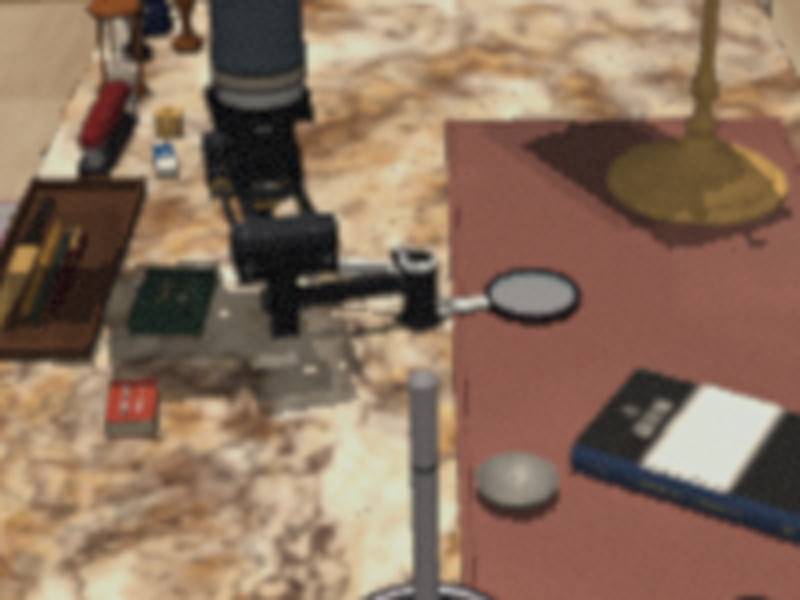

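The side view shows the near finger, around crop (285,310), at the bar's ribbed end and clear of the lever. I'll lower the last 15 mm and close.

Call:
send_rows --deltas '[{"tx":0.1,"ty":0,"tz":0.8,"rx":0,"ry":0,"rz":0},{"tx":0.1,"ty":0,"tz":1.5,"rx":0,"ry":0,"rz":0},{"tx":0.1,"ty":0,"tz":1.5,"rx":0,"ry":0,"rz":0}]'

```text
time: 6.08
position: [0.4742, 0.2039, 0.0235]
tool_rot: [0.992, 0.124, 0.0, -0.0]
ft_force: [-0.1, 0.6, -0.8]
grip_width: 0.0867
```

Call:
send_rows --deltas '[{"tx":0,"ty":0,"tz":0,"rx":0,"ry":0,"rz":0},{"tx":0,"ty":0,"tz":0,"rx":0,"ry":0,"rz":0},{"tx":0,"ty":0,"tz":0,"rx":0,"ry":0,"rz":0},{"tx":0,"ty":0,"tz":0,"rx":0,"ry":0,"rz":0},{"tx":0,"ty":0,"tz":0,"rx":0,"ry":0,"rz":0}]' --claw 0 --squeeze 15

```text
time: 6.5
position: [0.474, 0.2042, 0.024]
tool_rot: [0.992, 0.125, 0.0, -0.0]
ft_force: [-0.4, -0.2, 0.3]
grip_width: 0.0613
```

Call:
send_rows --deltas '[{"tx":0,"ty":0,"tz":0,"rx":0,"ry":0,"rz":0},{"tx":0,"ty":0,"tz":0,"rx":0,"ry":0,"rz":0},{"tx":0,"ty":0,"tz":0,"rx":0,"ry":0,"rz":0},{"tx":0,"ty":0,"tz":0,"rx":0,"ry":0,"rz":0},{"tx":0,"ty":0,"tz":0,"rx":0,"ry":0,"rz":0}]' --squeeze 55

```text
time: 6.92
position: [0.4737, 0.2041, 0.0235]
tool_rot: [0.992, 0.125, -0.0, 0.0]
ft_force: [-0.4, -0.3, -0.7]
grip_width: 0.0282
```

Call:
send_rows --deltas '[{"tx":0,"ty":0,"tz":0,"rx":0,"ry":0,"rz":0},{"tx":0,"ty":0,"tz":0,"rx":0,"ry":0,"rz":0},{"tx":0,"ty":0,"tz":0,"rx":0,"ry":0,"rz":0},{"tx":0,"ty":0,"tz":0,"rx":0,"ry":0,"rz":0},{"tx":0,"ty":0,"tz":0,"rx":0,"ry":0,"rz":0}]' --squeeze 60

```text
time: 7.33
position: [0.4738, 0.2041, 0.0235]
tool_rot: [0.992, 0.125, 0.0, -0.0]
ft_force: [0.4, -0.1, -0.6]
grip_width: 0.0112
```

Call:
send_rows --deltas '[{"tx":0,"ty":0,"tz":-1,"rx":0,"ry":0,"rz":0},{"tx":0,"ty":0,"tz":-3,"rx":0,"ry":0,"rz":0},{"tx":0,"ty":0,"tz":-6,"rx":0,"ry":0,"rz":0},{"tx":0,"ty":0,"tz":-9,"rx":0,"ry":0,"rz":0},{"tx":0,"ty":0,"tz":-12,"rx":0,"ry":0,"rz":0}]'

```text
time: 7.75
position: [0.4727, 0.2039, 0.1449]
tool_rot: [0.992, 0.125, -0.001, 0.0]
ft_force: [0.1, 0.3, -1.5]
grip_width: 0.011
```

```bash
python3 - <<'E'
from h import *
snap("side","s4.png",(200,70,400,220),4)
print(np.round(robot.get_obs()["moment"],2))
E
```

```text
[-0.08  0.12  0.01]
```

View pics/s4.png

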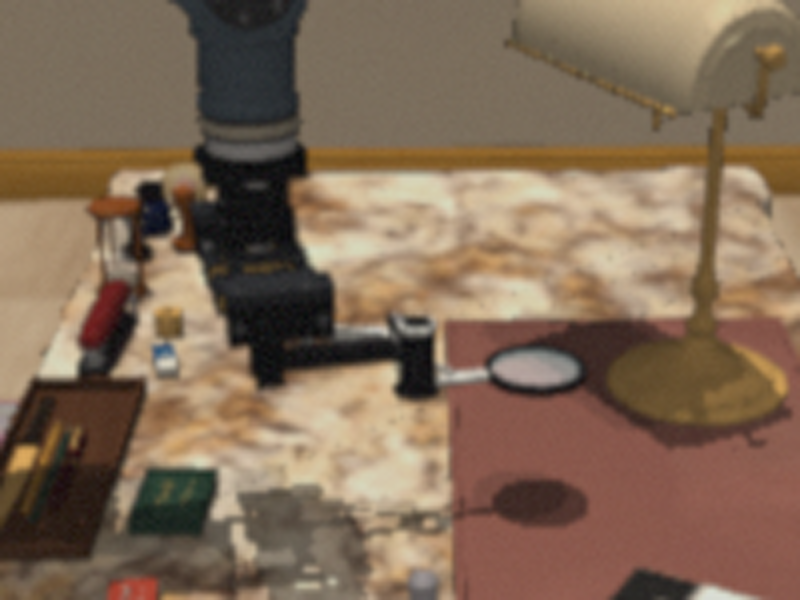

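The side view shows the carriage held level, with the sleeve at crop (415,355). I'll stage next to the post at yaw -0.7, which keeps the lens off the ink bottle and the gripper out of the side view.

```bash
python3 - <<'E'
from h import *
c=snap("top")
for l in("ink_bottle","coin_dish","book"):
    for q in robot.outline_of(l,"top")[:1]:
        z={"ink_bottle":.03,"coin_dish":.01,"book":.02}[l]
        print(l,q["p"],np.round(px2w(c,*q["xy"],zw=z),3))
print(np.round(robot.get_obs()["q"],2))
c=snap("side");R=np.array(c["R"]);print(-R.T@np.array(c["t"]))
E
python3 go.py .499 -.025 .25 -.7
```

```text
ink_bottle 0.66 [ 0.77  -0.181  0.03 ]
coin_dish 0.68 [ 0.656 -0.006  0.01 ]
book 0.78 [0.795 0.024 0.02 ]
[ 0.19  0.5   1.78 -0.    0.86  1.51]
[ 0.59195042 -0.88241454  0.67953552]
t cm [ -3.1   22.83 -10.73] r [0.0013 0.0029 0.9498] rows>=7.6 w 0.0111 F [ 0.  -0.1 -2.4] t 8.05
```

Call:
send_rows --deltas '[{"tx":-0.3,"ty":1.5,"tz":-2,"rx":0,"ry":0,"rz":0.05},{"tx":-0.7,"ty":4,"tz":-4,"rx":0,"ry":0,"rz":0.15},{"tx":-1,"ty":6.5,"tz":-6,"rx":0,"ry":0,"rz":0.26},{"tx":-1.3,"ty":9,"tz":-8,"rx":0,"ry":0,"rz":0.36},{"tx":-1.6,"ty":11.5,"tz":-10.7,"rx":0,"ry":0,"rz":0.46}]'

```text
time: 8.47
position: [0.4843, 0.0878, 0.2485]
tool_rot: [0.994, -0.107, -0.004, 0.0]
ft_force: [1.1, 0.5, -1.3]
grip_width: 0.0115
```

```bash
python3 go.py .499 -.025 .25 -.7
```

```text
t cm [ 3.84 10.7  -0.17] r [0.0032 0.0074 0.4852] rows>=3.9 w 0.0115 F [ 1.1  0.5 -1.3] t 8.47
```

Call:
send_rows --deltas '[{"tx":0.9,"ty":2.7,"tz":0,"rx":0,"ry":0,"rz":0.11},{"tx":1.8,"ty":5.4,"tz":0,"rx":0,"ry":0,"rz":0.22},{"tx":2.8,"ty":8,"tz":0,"rx":0,"ry":0,"rz":0.34},{"tx":3.5,"ty":10,"tz":-0.1,"rx":0,"ry":0,"rz":0.44},{"tx":3.8,"ty":10.7,"tz":-0.2,"rx":0,"ry":0,"rz":0.485}]'

```text
time: 8.88
position: [0.501, -0.0266, 0.2507]
tool_rot: [0.939, -0.344, -0.002, 0.001]
ft_force: [0.5, -0.6, -1.2]
grip_width: 0.0113
```

Call:
send_rows --deltas '[{"tx":0,"ty":0,"tz":0,"rx":0,"ry":0,"rz":0},{"tx":0,"ty":0,"tz":0,"rx":0,"ry":0,"rz":0}]'

```text
time: 9.05
position: [0.5005, -0.0238, 0.2509]
tool_rot: [0.94, -0.341, -0.002, -0.0]
ft_force: [0.2, -0.1, -1.4]
grip_width: 0.0117
```

```bash
python3 go.py .499 -.025 .25 -.7; python3 - <<'E'
from h import *
snap("side","s5.png",(230,120,380,300),4)
snap("top","t5.png",(300,120,450,260),4)
E
```

```text
t cm [-0.04  0.19  0.09] r [0.0011 0.0039 0.0047] rows>=0.1 w 0.0117 F [ 0.2 -0.1 -1.4] t 9.05
```

View pics/s5.png

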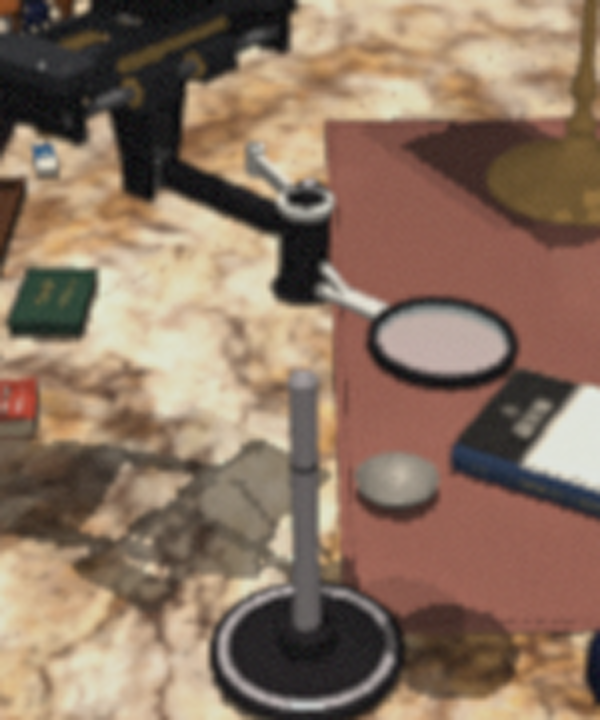

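View pics/t5.png

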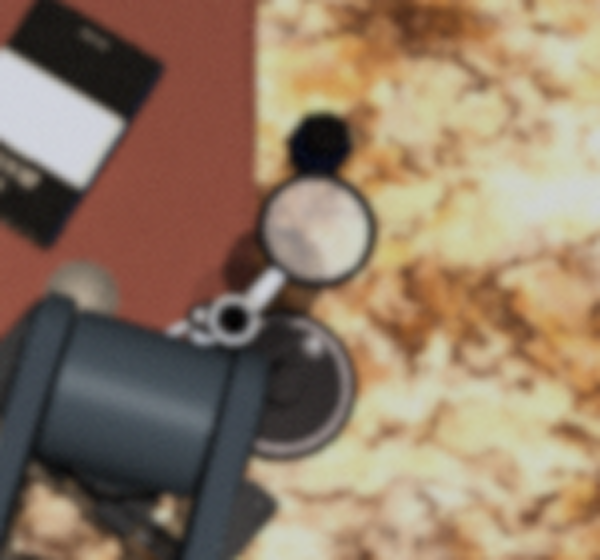

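```bash
python3 - <<'E'
from sil import *
ct=snap("top");cs=snap("side")
pt=lambda X,Y,ox,oy:((X+.5)/4-.5+ox,(Y+.5)/4-.5+oy)
zt=.2509-.0235+.06
a=px2w(ct,*pt(235,319,300,120),zw=zt);b=px2w(ct,*pt(317,344,300,120),zw=.21)
print("top sleeve",a.round(4),"post",b.round(4),"d",(a-b).round(4))
a=px2w(cs,*pt(304,202,230,120),zw=zt);b=px2w(cs,*pt(303.5,377,230,120),zw=.21)
print("side sleeve",a.round(4),"post",b.round(4),(a-b).round(4))
# silhouettes
z=.2509-.0235
for cams in(("top",),("side",)):
    v=views("stand",cams); print(len(v))
    if cams==("side",):
        r=minimize(lambda p:cost(v,STAND,T3(p)),[.588,-.16],method="Nelder-Mead",options=dict(initial_simplex=[[.58,-.165],[.595,-.16],[.588,-.15]],xatol=2e-4,fatol=1e-4));print("stand",r.x.round(4),r.fun)
    c=snap(cams[0])
    o=robot.outline_of("lens_carriage",cams[0])[0]["pixels"]
    cv2.imwrite("pics/m_%s.png"%cams[0],cv2.resize(o.astype(np.uint8)*255,None,fx=1,fy=1))
    v=[(c,o.astype(np.float32))]
    parts=carr(.48)
    if cams==("top",): parts=None
    if parts:
        s=np.array([[.588,-.1,-.7],[.595,-.1,-.7],[.588,-.09,-.7],[.588,-.1,-.6]])
        r=minimize(lambda p:cost(v,parts,T3(p,z)),s[0],method="Nelder-Mead",options=dict(initial_simplex=s,xatol=3e-4,fatol=1e-4));print("carr",r.x.round(4),r.fun)
# lens ellipse
E
```

```text
top sleeve [ 0.5919 -0.0968  0.2874] post [ 0.5899 -0.1594  0.21  ] d [0.0021 0.0626 0.0774]
side sleeve [ 0.5888 -0.1141  0.2874] post [ 0.5874 -0.1682  0.21  ] [0.0014 0.0541 0.0774]
1
1
stand [ 0.5872 -0.1586] 0.06570333242416382
carr [ 0.5898 -0.1047 -0.7563] 0.09909313917160034
```

```bash
python3 - <<'E'
from sil import *
c=snap("side");o=robot.outline_of("lens_carriage","side")[0]["pixels"].astype(np.float32)
v=[(c,o)]
s0=robot.get_obs();tcp=np.array(s0["position"]);yaw0=-2*np.arctan2(.341,.94)
print("yaw0",yaw0)
print("pred post top px",w2px(c,[.588,-.1585,.21]),w2px(c,[.588,-.1585,.2]))
# param: grasp at carriage (-g,-.002,.0425) coincides with tcp-19mm point; free: dx (image shift x), pitch, roll, yaw, g
def T(p):
    g,pit,yaw,dx,dz=p
    R=Ro.from_euler("ZY",[yaw,pit]).as_matrix()
    return lambda P:(P-np.array([-g,-.002,.0425]))@R.T+tcp+[dx,0,.019+dz]
parts=carr(.48)
for fix in(True,False):
    f=lambda p:cost(v,parts,T(np.r_[p[:4],0 if fix else p[4]]))+ (0 if fix else 3*abs(p[4]))
    s=np.array([[.115,0,-.7,0,0]]*6);s[1,0]=.12;s[2,1]=.05;s[3,2]=-.6;s[4,3]=.005;s[5,4]=-.004
    if fix: s=s[:5,:4]
    r=minimize(f,s[0],method="Nelder-Mead",options=dict(initial_simplex=s,xatol=2e-4,fatol=1e-4,maxiter=600))
    q=np.r_[r.x[:4],0 if fix else r.x[4]]
    print(r.x.round(4),round(r.fun,3),"origin",T(q)(np.zeros((1,3))).round(4),"top",T(q)(np.array([[0,0,.06]])).round(4))
E
```

```text
yaw0 -0.696004071722485
pred post top px [305.77983685 211.40557268] [305.8394959  215.26194394]
[ 1.161e-01  3.900e-02 -7.159e-01 -3.000e-04] 0.105 origin [[ 0.5888 -0.0973  0.2246]] top [[ 0.5906 -0.0988  0.2846]]
[ 1.163e-01  3.700e-02 -7.160e-01 -7.000e-04 -3.000e-04] 0.105 origin [[ 0.5887 -0.0975  0.2246]] top [[ 0.5903 -0.099   0.2845]]
```

Call:
send_rows --deltas '[{"tx":0.8,"ty":1,"tz":0,"rx":0,"ry":0.038,"rz":0},{"tx":1.9,"ty":2.4,"tz":0,"rx":0,"ry":0.038,"rz":0},{"tx":3,"ty":3.7,"tz":0,"rx":0,"ry":0.038,"rz":0},{"tx":3.9,"ty":4.87,"tz":0,"rx":0,"ry":0.038,"rz":0},{"tx":3.9,"ty":4.87,"tz":0,"rx":0,"ry":0.038,"rz":0}]'

```text
time: 10.17
position: [0.5007, -0.0887, 0.2527]
tool_rot: [0.94, -0.342, 0.019, 0.007]
ft_force: [-0.8, 0.7, -1.5]
grip_width: 0.0116
```

Call:
send_rows --deltas '[{"tx":0,"ty":0,"tz":0,"rx":0,"ry":0,"rz":0}]'

```text
time: 10.25
position: [0.5002, -0.0867, 0.2525]
tool_rot: [0.94, -0.341, 0.018, 0.006]
ft_force: [0.2, 1.7, -1.3]
grip_width: 0.0114
```

```bash
python3 - <<'E'
from h import *
snap("side","s6.png",(255,160,355,280),5)
snap("top","t6.png",(330,150,430,250),5)
s=robot.get_obs();print(np.round(s["position"],4),Ro.from_quat(s["tool_rot"]).as_matrix().round(3).tolist())
E
```

```text
[ 0.5    -0.0857  0.2524] [[0.767, -0.641, 0.029], [-0.64, -0.768, -0.024], [0.037, -0.0, -0.999]]
```

View pics/s6.png

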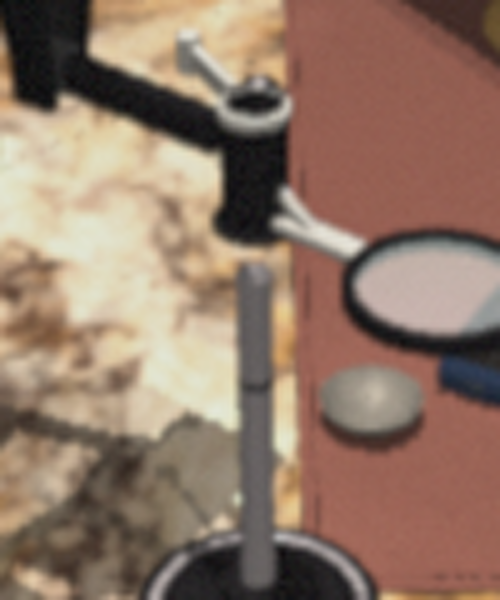

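View pics/t6.png

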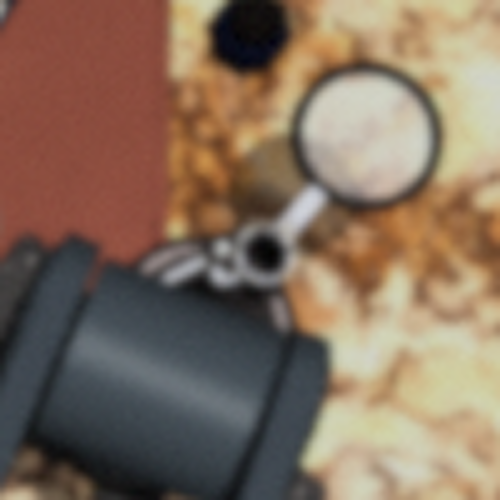

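```bash
cat > meas.py <<'E'
from sil import *
def poseSide(a=.48,yaw=-.7,lab="side",pit0=0.,verbose=True):
    c=snap(lab);o=robot.outline_of("lens_carriage",lab)[0]["pixels"].astype(np.float32);v=[(c,o)]
    s0=robot.get_obs();tcp=np.array(s0["position"])
    def T(p):
        g,pit,y,dx=p
        R=Ro.from_euler("ZY",[y,pit]).as_matrix()
        return lambda P:(P-np.array([-g,-.002,.0425]))@R.T+tcp+[dx,0,.019]
    parts=carr(a)
    s=np.array([[.115,pit0,yaw,0]]*5);s[1,0]=.12;s[2,1]+=.05;s[3,2]+=.1;s[4,3]=.005
    r=minimize(lambda p:cost(v,parts,T(p)),s[0],method="Nelder-Mead",options=dict(initial_simplex=s,xatol=2e-4,fatol=1e-4,maxiter=600))
    if verbose: print("g pit yaw dx",r.x.round(4),round(r.fun,3),"origin",T(r.x)(np.zeros((1,3))).round(4),"top",T(r.x)(np.array([[0,0,.06]])).round(4))
    return r.x
E
python3 - <<'E'
from meas import *
poseSide(); poseSide()
c=snap("side");im=c["color"].astype(int)
for v in(190,195,200,205,207,225,230,245,250): print(v,im[v,294:318].mean(1).astype(int).tolist())
t=snap("top");print("top",px2w(t,382.9,200.0,zw=.289))
g=cv2.cvtColor(t["color"],cv2.COLOR_RGB2GRAY)[192:208,374:392];print(g)
print("proj of post axis side z=.1,.2,.25,.28",[w2px(c,[.587,-.1586,z]).round(1).tolist() for z in(.1,.15,.2,.25,.28)])
E
```

```text
g pit yaw dx [ 1.138e-01  1.540e-02 -7.053e-01  7.000e-04] 0.097 origin [[ 0.5882 -0.1572  0.2272]] top [[ 0.5889 -0.1578  0.2872]]
g pit yaw dx [ 1.151e-01  6.000e-04 -7.104e-01 -6.000e-04] 0.131 origin [[ 0.5881 -0.159   0.229 ]] top [[ 0.5882 -0.159   0.289 ]]
190 [196, 172, 146, 138, 136, 84, 30, 19, 24, 26, 27, 24, 24, 26, 25, 24, 22, 23, 58, 99, 108, 106, 108, 108]
195 [211, 210, 211, 212, 198, 114, 31, 22, 20, 23, 23, 23, 23, 23, 24, 26, 23, 25, 58, 104, 104, 90, 103, 110]
200 [178, 170, 173, 173, 152, 86, 31, 22, 22, 21, 25, 20, 26, 22, 21, 22, 46, 95, 150, 189, 191, 150, 117, 110]
205 [181, 175, 168, 137, 80, 41, 33, 25, 30, 22, 21, 21, 26, 27, 29, 71, 115, 140, 159, 183, 192, 184, 193, 211]
207 [154, 154, 169, 181, 173, 137, 105, 71, 52, 49, 45, 39, 39, 37, 41, 43, 55, 70, 93, 100, 115, 130, 149, 172]
225 [195, 193, 194, 197, 198, 200, 199, 188, 134, 95, 93, 94, 96, 96, 96, 130, 164, 170, 170, 157, 126, 112, 109, 114]
230 [207, 205, 209, 211, 212, 213, 213, 201, 151, 101, 91, 94, 96, 95, 95, 123, 154, 152, 138, 120, 108, 112, 111, 114]
245 [119, 126, 130, 130, 136, 149, 164
[... 866 characters left out ...]
5  68  29  14   6   6  12  35  85 137 155 133 106  94]
 [104 108 122 139 124  78  41  20  10  11  12  37  89 143 166 155 138 131]
 [ 82  80 105 136 138 106  67  42  23  21  28  60 113 153 169 162 153 154]
 [110  86 102 134 152 137 104  75  55  50  62  99 139 163 165 154 152 165]
 [146 115 111 130 147 150 138 119 104 104 112 133 158 167 157 144 152 168]
 [157 132 112 108 114 130 139 141 138 140 138 143 151 157 146 140 146 163]
 [131 110  87  69  66  82 102 117 125 125 122 114 121 130 132 132 139 153]
 [ 75  67  49  41  31  39  50  65  72  75  74  73  85 108 122 129 136 148]]
proj of post axis side z=.1,.2,.25,.28 [[306.0, 251.5], [305.7, 233.9], [305.4, 215.3], [305.1, 195.5], [304.9, 183.1]]
```

The side and top measurements agree that the sleeve is within about 1 mm of the post axis: it reads +1 mm in x and about 0 in y. I'll correct x and start down slowly.

Call:
send_rows --deltas '[{"tx":-0.1,"ty":0.06,"tz":0.6,"rx":0,"ry":0,"rz":0},{"tx":-0.12,"ty":0.06,"tz":1.2,"rx":0,"ry":0,"rz":0},{"tx":-0.14,"ty":0.06,"tz":1.7,"rx":0,"ry":0,"rz":0},{"tx":-0.16,"ty":0.06,"tz":2.1,"rx":0,"ry":0,"rz":0},{"tx":-0.17,"ty":0.06,"tz":2.5,"rx":0,"ry":0,"rz":0}]'

```text
time: 11.07
position: [0.499, -0.0861, 0.2267]
tool_rot: [0.94, -0.341, 0.017, 0.006]
ft_force: [0.3, -0.0, -1.8]
grip_width: 0.0116
```

```bash
python3 - <<'E'
from h import *
snap("side","s7.png",(255,160,355,280),5)
s=robot.get_obs();print(np.round(s["position"],4),s["ft_force"],s["moment"])
E
```

```text
[ 0.4986 -0.086   0.226 ] [ 0.1955916   0.35355835 -1.93208873] [ 0.17122629  0.15485138 -0.03312015]
```

View pics/s7.png

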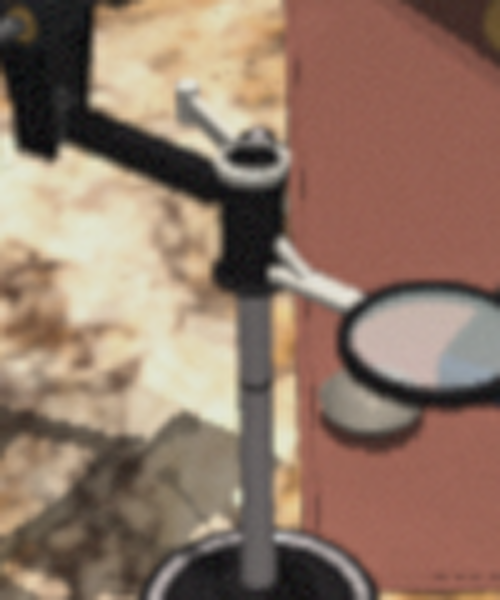

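The side view shows the sleeve's lower rim, at crop row ~290, now around the post tip. There is no contact force, so I'll keep going.

Call:
send_rows --deltas '[{"tx":-0.03,"ty":0,"tz":0.6,"rx":0,"ry":0,"rz":0},{"tx":-0.05,"ty":0,"tz":1.2,"rx":0,"ry":0,"rz":0},{"tx":-0.07,"ty":0,"tz":1.8,"rx":0,"ry":0,"rz":0},{"tx":-0.09,"ty":0,"tz":2.4,"rx":0,"ry":0,"rz":0}]'

```text
time: 11.45
position: [0.4992, -0.0862, 0.2028]
tool_rot: [0.94, -0.341, 0.018, 0.006]
ft_force: [-0.6, 0.0, -1.3]
grip_width: 0.0116
```

```bash
python3 - <<'E'
from h import *
snap("side","s8.png",(255,160,355,280),5)
s=robot.get_obs();print(np.round(s["position"],4),s["ft_force"],s["moment"])
E
```

```text
[ 0.4984 -0.0859  0.2017] [-0.27178657  0.47147192 -3.21904594] [0.06426667 0.17677216 0.00378868]
```

View pics/s8.png

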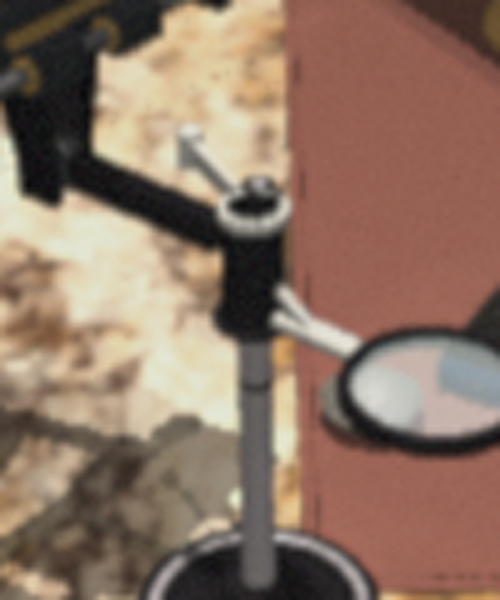

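Call:
send_rows --deltas '[{"tx":-0.04,"ty":0,"tz":1,"rx":0,"ry":0,"rz":0},{"tx":-0.08,"ty":0,"tz":2.2,"rx":0,"ry":0,"rz":0},{"tx":-0.13,"ty":0,"tz":3.4,"rx":0,"ry":0,"rz":0},{"tx":-0.17,"ty":0,"tz":4.6,"rx":0,"ry":0,"rz":0},{"tx":-0.21,"ty":0,"tz":5.6,"rx":0,"ry":0,"rz":0}]'

```text
time: 11.92
position: [0.4992, -0.0862, 0.1466]
tool_rot: [0.94, -0.341, 0.018, 0.006]
ft_force: [-0.2, -1.3, -1.3]
grip_width: 0.0113
```

```bash
python3 - <<'E'
from h import *
s=robot.get_obs();print(np.round(s["position"],4),s["ft_force"],s["moment"])
E
```

```text
[ 0.4992 -0.0862  0.1466] [-0.21178625 -1.32503878 -1.32239335] [ 0.19078346  0.13665651 -0.00597139]
```

Call:
send_rows --deltas '[{"tx":-0.04,"ty":0,"tz":1.2,"rx":0,"ry":0,"rz":0},{"tx":-0.1,"ty":0,"tz":2.8,"rx":0,"ry":0,"rz":0},{"tx":-0.17,"ty":0,"tz":4.6,"rx":0,"ry":0,"rz":0},{"tx":-0.23,"ty":0,"tz":6.2,"rx":0,"ry":0,"rz":0},{"tx":-0.28,"ty":0,"tz":7.6,"rx":0,"ry":0,"rz":0}]'

```text
time: 12.33
position: [0.4994, -0.0863, 0.0703]
tool_rot: [0.94, -0.341, 0.018, 0.006]
ft_force: [0.2, -0.5, -1.4]
grip_width: 0.0116
```

Call:
send_rows --deltas '[{"tx":-0.02,"ty":0,"tz":0.5,"rx":0,"ry":0,"rz":0},{"tx":-0.04,"ty":0,"tz":1,"rx":0,"ry":0,"rz":0},{"tx":-0.05,"ty":0,"tz":1.4,"rx":0,"ry":0,"rz":0}]'

```text
time: 12.58
position: [0.4998, -0.0865, 0.0572]
tool_rot: [0.94, -0.341, 0.018, 0.006]
ft_force: [0.5, 0.2, -1.5]
grip_width: 0.0111
```

```bash
python3 - <<'E'
from h import *
snap("side","s9.png",(240,170,390,330),4)
s=robot.get_obs();print(np.round(s["position"],4),s["ft_force"],s["moment"])
E
```

```text
[ 0.4995 -0.0864  0.0568] [ 0.27528084 -0.47433532 -1.76066917] [0.15917579 0.14569241 0.00724698]
```

View pics/s9.png

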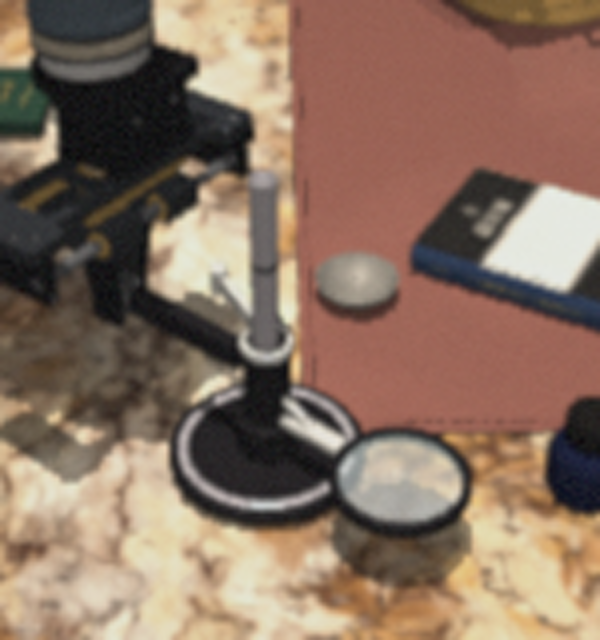

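Call:
send_rows --deltas '[{"tx":-0.01,"ty":0,"tz":0.15,"rx":0,"ry":0,"rz":0},{"tx":-0.01,"ty":0,"tz":0.3,"rx":0,"ry":0,"rz":0},{"tx":-0.01,"ty":0,"tz":0.35,"rx":0,"ry":0,"rz":0}]'

```text
time: 12.88
position: [0.4999, -0.0865, 0.0543]
tool_rot: [0.94, -0.341, 0.018, 0.006]
ft_force: [-0.5, 0.0, -0.2]
grip_width: 0.0113
```

The vertical load dropped to about 0, so the sleeve is resting on the boss. I'll release, rise clear and set up the bar-and-lever pinch.

Call:
send_rows --deltas '[{"tx":0,"ty":0,"tz":0,"rx":0,"ry":0,"rz":0},{"tx":0,"ty":0,"tz":0,"rx":0,"ry":0,"rz":0},{"tx":0,"ty":0,"tz":0,"rx":0,"ry":0,"rz":0},{"tx":0,"ty":0,"tz":0,"rx":0,"ry":0,"rz":0}]' --claw 8.7 --squeeze 5

```text
time: 13.22
position: [0.4998, -0.0865, 0.0542]
tool_rot: [0.94, -0.341, 0.018, 0.006]
ft_force: [-0.4, 0.3, 0.0]
grip_width: 0.0305
```

Call:
send_rows --deltas '[{"tx":0,"ty":0,"tz":-1,"rx":0,"ry":0,"rz":0},{"tx":0,"ty":0,"tz":-3,"rx":0,"ry":-0.01,"rz":0},{"tx":0,"ty":0,"tz":-5,"rx":0,"ry":-0.025,"rz":0},{"tx":0,"ty":0,"tz":-7,"rx":0,"ry":-0.037,"rz":0}]'

```text
time: 13.55
position: [0.4972, -0.0844, 0.1252]
tool_rot: [0.94, -0.341, 0.0, 0.0]
ft_force: [0.0, -0.3, 0.9]
grip_width: 0.0571
```

```bash
python3 go.py .5438 -.0933 .05 -.697; python3 - <<'E'
from h import *
snap("side","s10.png",(200,150,400,330),4)
s=robot.get_obs();print(np.round(s["position"],4),s["ft_force"],s["moment"])
E
```

```text
t cm [ 4.15 -2.31  7.52] r [-0.     -0.0002  0.0019] rows>=2.1 w 0.0571 F [ 0.  -0.3  0.9] t 13.55
[ 0.5    -0.0856  0.1287] [1.17698865 0.47332472 2.00923769] [ 0.05224452 -0.08870736  0.01563072]
```

View pics/s10.png

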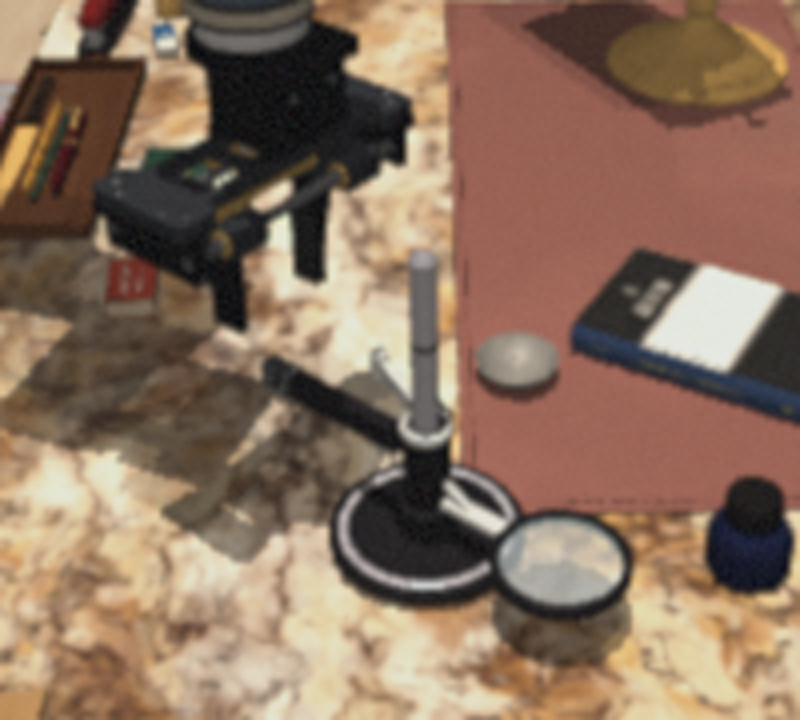

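```bash
python3 - <<'E'
from sil import *
c=snap("side");o=robot.outline_of("lens_carriage","side")[0]["pixels"].astype(np.float32);v=[(c,o)]
s=np.array([[.588,-.158,-.7,.48,0]]*6);s[1,0]+=.005;s[2,1]+=.005;s[3,2]+=.1;s[4,3]-=.1;s[5,4]+=.04
def T(p):
    R=Ro.from_euler("ZY",[p[2],p[4]]).as_matrix()
    return lambda P:P@R.T+[p[0],p[1],.03]
r=minimize(lambda p:cost(v,carr(p[3]),T(p)),s[0],method="Nelder-Mead",options=dict(initial_simplex=s,xatol=2e-4,fatol=1e-4,maxiter=600))
print(r.x.round(4),r.fun)
for l in("lever_tip","bar_end","bar_pinch","sleeve_top"):
  print(l,[(np.round(q["xy"],1),round(q["p"],2)) for q in robot.tip_of(l,"side")[:1]])
Rz=Ro.from_euler("z",-.697).as_matrix()
for a in(.4,.48,.55):
    t=np.array([-.012-.07*np.cos(a-.1),.018+.07*np.sin(a-.1),.05]);print(a,w2px(c,Rz@t+[.587,-.1586,.03]))
for q in([-.129,-.002,.05],[0,0,.06]):print(w2px(c,Rz@np.array(q)+[.587,-.1586,.03]))
E
```

```text
[ 0.5878 -0.16   -0.6883  0.4866  0.0118] 0.09777283668518066
lever_tip [(array([271. , 244.7]), 0.56)]
bar_end [(array([269.8, 244. ]), 0.74)]
bar_pinch [(array([278. , 249.6]), 0.84)]
sleeve_top [(array([305.4, 250.3]), 0.97)]
0.4 [291.70496154 237.77045226]
0.48 [293.66037487 237.0578388 ]
0.55 [295.43039917 236.51311288]
[265.84954636 237.93459794]
[306.02057979 254.88161382]
```

Call:
send_rows --deltas '[{"tx":1,"ty":-0.6,"tz":0,"rx":0,"ry":0,"rz":0},{"tx":2.4,"ty":-1.4,"tz":0,"rx":0,"ry":0,"rz":0},{"tx":3.85,"ty":-2.22,"tz":0,"rx":0,"ry":0,"rz":0},{"tx":3.85,"ty":-2.22,"tz":0.8,"rx":0,"ry":0,"rz":0},{"tx":3.85,"ty":-2.22,"tz":1.5,"rx":0,"ry":0,"rz":0}]'

```text
time: 14.32
position: [0.5408, -0.0921, 0.1075]
tool_rot: [0.94, -0.34, -0.0, 0.0]
ft_force: [-1.0, 0.1, -0.1]
grip_width: 0.0867
```

```bash
python3 go.py .5438 -.0933 .05 -.697; python3 - <<'E'
from h import *
snap("side","s11.png",(230,170,350,300),5)
E
```

```text
t cm [ 0.31 -0.1   5.75] r [0.0005 0.0003 0.0021] rows>=1.4 w 0.0867 F [-1.   0.1 -0.1] t 14.32
```

View pics/s11.png

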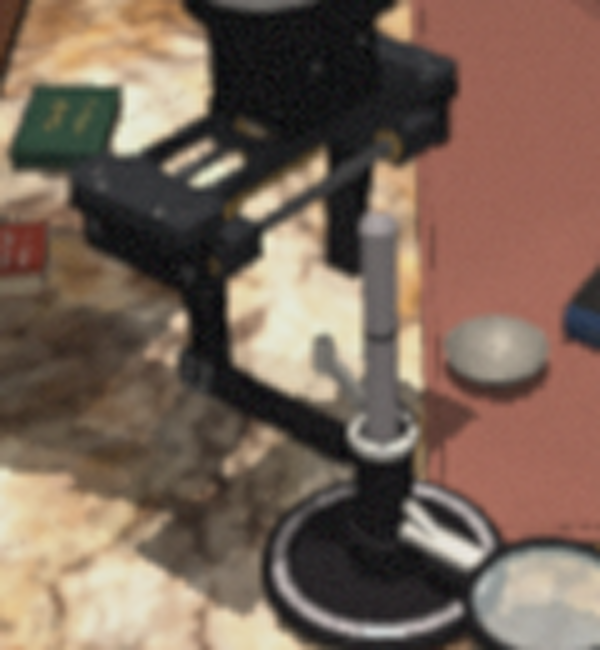

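Call:
send_rows --deltas '[{"tx":0.3,"ty":-0.1,"tz":1,"rx":0,"ry":0,"rz":0},{"tx":0.3,"ty":-0.1,"tz":2.5,"rx":0,"ry":0,"rz":0},{"tx":0.3,"ty":-0.1,"tz":3.5,"rx":0,"ry":0,"rz":0}]'

```text
time: 14.62
position: [0.5426, -0.093, 0.0721]
tool_rot: [0.94, -0.341, -0.001, 0.0]
ft_force: [0.4, -0.3, 0.1]
grip_width: 0.087
```

```bash
python3 go.py .5438 -.0933 .05 -.697; python3 - <<'E'
from h import *
snap("side","s12.png",(230,170,350,300),5)
E
```

```text
t cm [ 0.11 -0.05  2.21] r [0.0009 0.0017 0.0016] rows>=0.5 w 0.087 F [ 0.4 -0.3  0.1] t 14.62
```

View pics/s12.png

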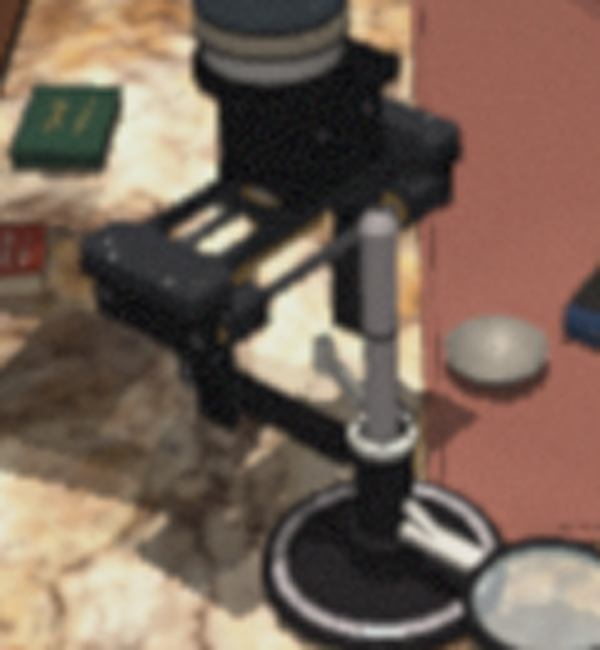

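Call:
send_rows --deltas '[{"tx":0.1,"ty":0,"tz":0.8,"rx":0,"ry":0,"rz":0},{"tx":0.1,"ty":0,"tz":1.6,"rx":0,"ry":0,"rz":0},{"tx":0.1,"ty":0,"tz":2.3,"rx":0,"ry":0,"rz":0},{"tx":0.1,"ty":0,"tz":2.3,"rx":0,"ry":0,"rz":0}]'

```text
time: 15.0
position: [0.544, -0.0938, 0.0495]
tool_rot: [0.94, -0.341, -0.001, 0.0]
ft_force: [-0.5, 0.1, 0.7]
grip_width: 0.0868
```

Call:
send_rows --deltas '[{"tx":0,"ty":0,"tz":0,"rx":0,"ry":0,"rz":0},{"tx":0,"ty":0,"tz":0,"rx":0,"ry":0,"rz":0},{"tx":0,"ty":0,"tz":0,"rx":0,"ry":0,"rz":0},{"tx":0,"ty":0,"tz":0,"rx":0,"ry":0,"rz":0},{"tx":0,"ty":0,"tz":0,"rx":0,"ry":0,"rz":0}]' --claw 5 --squeeze 5

```text
time: 15.42
position: [0.5452, -0.0942, 0.0513]
tool_rot: [0.94, -0.341, 0.001, 0.0]
ft_force: [-0.2, 0.6, -0.2]
grip_width: 0.0613
```

Call:
send_rows --deltas '[{"tx":0,"ty":0,"tz":0,"rx":0,"ry":0,"rz":0},{"tx":0,"ty":0,"tz":0,"rx":0,"ry":0,"rz":0},{"tx":0,"ty":0,"tz":0,"rx":0,"ry":0,"rz":0}]'

```text
time: 15.67
position: [0.5451, -0.0941, 0.051]
tool_rot: [0.94, -0.341, 0.001, 0.0]
ft_force: [-0.5, 0.4, 0.5]
grip_width: 0.059
```

```bash
python3 - <<'E'
from h import *
snap("side","s13.png",(230,170,350,300),5)
s=robot.get_obs();print(np.round(s["position"],4),s["ft_force"],s["moment"],s["grip_width"])
E
```

```text
[ 0.5451 -0.0941  0.051 ] [0.11569189 0.52391989 0.75171275] [ 0.09968141  0.01851803 -0.01256188] 0.05942107573900344
```

View pics/s13.png

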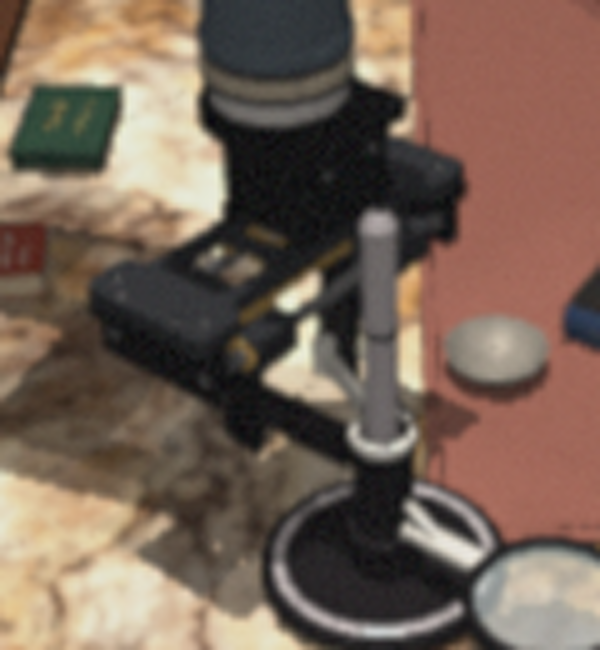

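```bash
python3 - <<'E'
from h import *
c=snap("side")
for y0 in(-.160,-.1586,-.157):
    f=lambda z,dy=-.008:w2px(c,[.587,y0+dy,z])[1]
    zs=np.linspace(.1,.18,801);z=zs[np.argmin([abs(f(q)-237.34) for q in zs])]
    print(y0,"base",f(.03),"(277.1) taper",f(.203),"(216.6)","mark z",z)
    # relative interp
    t0,t1=277.1,216.6
    d=[f(.03)-t0,f(.203)-t1]
    zz=zs[np.argmin([abs(f(q)-np.interp(q,[.03,.203],d)-237.34) for q in zs])];print(" interp",zz)
im=cv2.cvtColor(c["color"],cv2.COLOR_RGB2GRAY)
print(im[205:262,304:308].mean(1).round().astype(int).tolist())
print("sleeve rim rows at z=.09: front outer",w2px(c,[.587,-.1586-.016,.09]),"front band bottom",w2px(c,[.587,-.1586-.016,.084]),"post-front at rim",w2px(c,[.587,-.1586-.008,.09]), "bore front",w2px(c,[.587,-.1586-.009,.09]))
E
```

```text
-0.16 base 277.1880178231592 (277.1) taper 216.5454085955503 (216.6) mark z 0.1475
 interp 0.1475
-0.1586 base 276.7842329811819 (277.1) taper 216.18452652524562 (216.6) mark z 0.1464
 interp 0.1475
-0.157 base 276.32401507694186 (277.1) taper 215.77332316085634 (216.6) mark z 0.1452
 interp 0.1475
[20, 20, 20, 20, 20, 28, 54, 108, 154, 160, 158, 144, 113, 102, 103, 103, 102, 103, 103, 102, 103, 103, 103, 103, 103, 103, 102, 103, 103, 103, 102, 90, 70, 79, 98, 102, 102, 101, 102, 102, 102, 102, 102, 103, 102, 102, 103, 102, 103, 103, 102, 101, 99, 124, 170, 165, 119]
sleeve rim rows at z=.09: front outer [306.0449666  259.35140041] front band bottom [306.07806796 261.3869158 ] post-front at rim [306.03268198 257.09978954] bore front [306.0342075  257.37939701]
```

The mark comes out at z = 147.5 mm, by interpolating along the post between features of known height. The rim on the boss is at 90 mm, so it has to rise 57.5 mm. I'll lift gently with the light pinch.

Call:
send_rows --deltas '[{"tx":0,"ty":0,"tz":-0.4,"rx":0,"ry":0,"rz":0},{"tx":0,"ty":0,"tz":-1,"rx":0,"ry":0,"rz":0},{"tx":0,"ty":0,"tz":-1.6,"rx":0,"ry":0,"rz":0},{"tx":0,"ty":0,"tz":-2,"rx":0,"ry":0,"rz":0},{"tx":0,"ty":0,"tz":-2,"rx":0,"ry":0,"rz":0}]'

```text
time: 16.18
position: [0.5448, -0.0938, 0.0719]
tool_rot: [0.94, -0.341, 0.001, 0.0]
ft_force: [-0.9, 0.4, -0.4]
grip_width: 0.0589
```

```bash
python3 - <<'E'
from h import *
c=snap("side","s14.png",(230,170,350,300),5)
s=robot.get_obs();print(np.round(s["position"],4),s["ft_force"],s["moment"],s["grip_width"])
im=cv2.cvtColor(c["color"],cv2.COLOR_RGB2GRAY)
print(list(enumerate(im[230:265,304:308].mean(1).round().astype(int).tolist(),230)))
E
```

```text
[ 0.5448 -0.0939  0.0715] [-0.74734878  1.2610405  -1.53450148] [ 0.19360395  0.09049001 -0.00038139] 0.059001694824012
[(230, 102), (231, 103), (232, 102), (233, 103), (234, 102), (235, 103), (236, 90), (237, 69), (238, 79), (239, 97), (240, 101), (241, 102), (242, 102), (243, 102), (244, 102), (245, 102), (246, 103), (247, 103), (248, 103), (249, 103), (250, 102), (251, 100), (252, 106), (253, 154), (254, 196), (255, 149), (256, 86), (257, 42), (258, 23), (259, 22), (260, 22), (261, 24), (262, 24), (263, 24), (264, 24)]
```

View pics/s14.png

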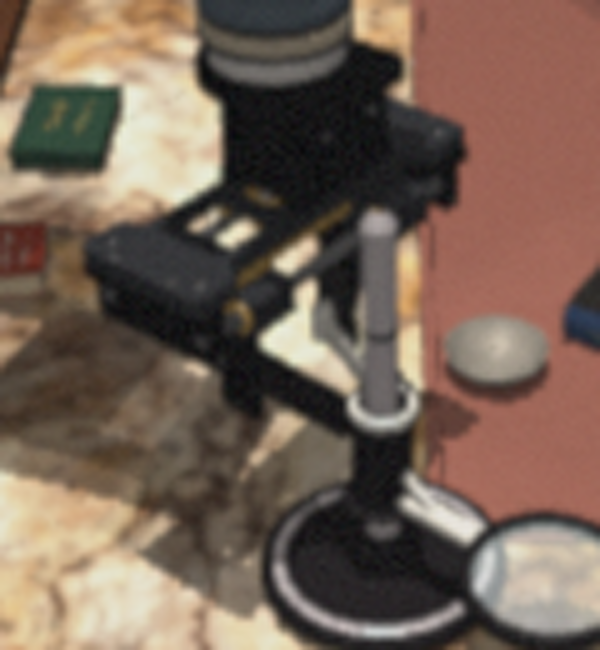

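Call:
send_rows --deltas '[{"tx":0,"ty":0,"tz":-0.6,"rx":0,"ry":0,"rz":0},{"tx":0,"ty":0,"tz":-1.3,"rx":0,"ry":0,"rz":0},{"tx":0,"ty":0,"tz":-2,"rx":0,"ry":0,"rz":0},{"tx":0,"ty":0,"tz":-2.5,"rx":0,"ry":0,"rz":0},{"tx":0,"ty":0,"tz":-2.5,"rx":0,"ry":0,"rz":0}]'

```text
time: 16.65
position: [0.545, -0.0938, 0.0972]
tool_rot: [0.94, -0.341, 0.001, 0.0]
ft_force: [-0.8, 0.8, -1.1]
grip_width: 0.0593
```

```bash
cat > rim.py <<'E'
from h import *
def rim(f=None,crop=(230,150,350,280)):
    c=snap("side",f,crop if f else None,5)
    s=robot.get_obs();print(np.round(s["position"],4),np.round(s["ft_force"],1),np.round(s["moment"],2),round(s["grip_width"],4),round(s["time"],2))
    im=cv2.cvtColor(c["color"],cv2.COLOR_RGB2GRAY)
    p=im[215:268,304:308].mean(1)
    k=int(np.argmax(p));w=np.clip(p[k-2:k+3]-60,0,None);r=215+k+(w*np.arange(-2,3)).sum()/w.sum()
    zs=np.linspace(.08,.18,1001)
    # band mid + visible top face: centre = mean of bore front edge and band bottom
    g=lambda z:.5*(w2px(c,[.587,-.16-.009,z])[1]+w2px(c,[.587,-.16-.016,z-.006])[1])
    print("peak row",round(r,2),"rim z est",zs[np.argmin([abs(g(z)-r) for z in zs])].round(4), [(215+i,int(p[i])) for i in range(k-8,k+6)])
    return c
E
python3 -c "
from rim import *
rim('s15.png')"
```

```text
[ 0.545  -0.0939  0.0967] [-0.6  2.1 -1.5] [ 0.31  0.13 -0.02] 0.0591 16.7
peak row 245.0 rim z est 0.1326 [(237, 67), (238, 78), (239, 97), (240, 102), (241, 102), (242, 100), (243, 101), (244, 149), (245, 202), (246, 156), (247, 98), (248, 50), (249, 24), (250, 20)]
```

View pics/s15.png

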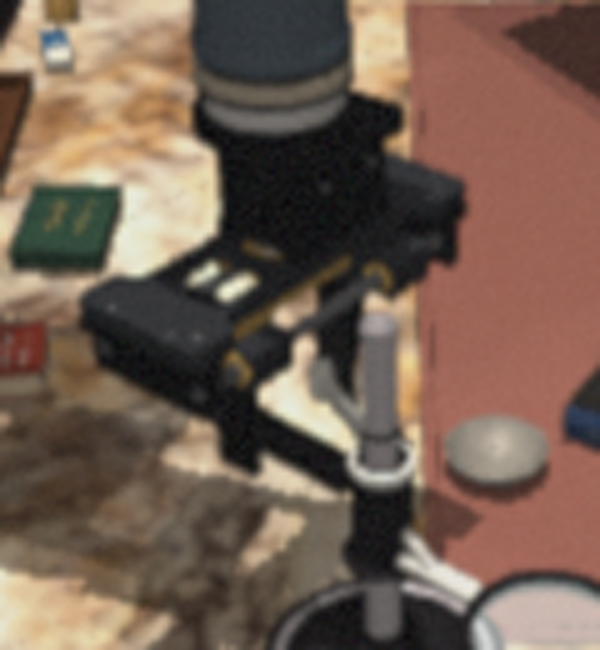

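Call:
send_rows --deltas '[{"tx":0,"ty":0,"tz":-0.5,"rx":0,"ry":0,"rz":0},{"tx":0,"ty":0,"tz":-1,"rx":0,"ry":0,"rz":0},{"tx":0,"ty":0,"tz":-1.5,"rx":0,"ry":0,"rz":0},{"tx":0,"ty":0,"tz":-1.5,"rx":0,"ry":0,"rz":0}]'

```text
time: 17.03
position: [0.545, -0.0939, 0.1118]
tool_rot: [0.94, -0.341, 0.001, 0.0]
ft_force: [-1.1, 1.8, -1.9]
grip_width: 0.0592
```

```bash
python3 -c "
from rim import *
rim('s16.png',(280,200,340,260))
"
```

```text
[ 0.545  -0.0939  0.1114] [-1.8  1.  -1.3] [0.37 0.18 0.06] 0.0594 17.08
peak row 239.96 rim z est 0.1466 [(232, 102), (233, 103), (234, 103), (235, 102), (236, 92), (237, 66), (238, 87), (239, 151), (240, 193), (241, 145), (242, 83), (243, 41), (244, 23), (245, 20)]
```

View pics/s16.png

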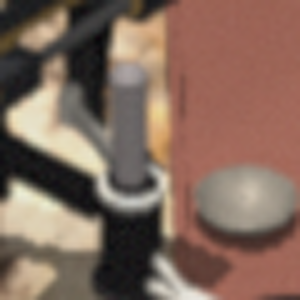

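Call:
send_rows --deltas '[{"tx":0,"ty":0,"tz":-0.1,"rx":0,"ry":0,"rz":0},{"tx":0,"ty":0,"tz":-0.2,"rx":0,"ry":0,"rz":0},{"tx":0,"ty":0,"tz":-0.2,"rx":0,"ry":0,"rz":0}]'

```text
time: 17.33
position: [0.5449, -0.094, 0.1129]
tool_rot: [0.94, -0.341, 0.0, 0.0]
ft_force: [-0.8, 1.7, -1.1]
grip_width: 0.0589
```

```bash
python3 -c "
from rim import *
rim();c=rim('s17.png',(280,200,340,260))
im=cv2.cvtColor(c['color'],cv2.COLOR_RGB2GRAY);print(im[233:244,298:314])
from sil import *
o=robot.outline_of('lens_carriage','side')[0]['pixels']
m=o.astype(np.uint8)*255;cv2.imwrite('pics/m17.png',cv2.resize(m[180:320,220:380],None,fx=4,fy=4))
"
```

```text
[ 0.5449 -0.0939  0.1128] [-0.5  1.8 -1.4] [0.42 0.07 0.06] 0.0598 17.38
peak row 239.68 rim z est 0.1474 [(232, 102), (233, 103), (234, 103), (235, 102), (236, 90), (237, 66), (238, 101), (239, 159), (240, 172), (241, 127), (242, 65), (243, 25), (244, 22), (245, 24)]
[ 0.5449 -0.094   0.1128] [-0.7  2.  -1.1] [0.35 0.09 0.06] 0.0592 17.43
peak row 239.67 rim z est 0.1474 [(232, 102), (233, 102), (234, 103), (235, 101), (236, 89), (237, 69), (238, 104), (239, 162), (240, 173), (241, 128), (242, 65), (243, 27), (244, 19), (245, 23)]
[[214 219 197 135  94  95 100 104 103 103  93  97 138 155 142 137]
 [169 194 172 120  81  90 101 104 105 102  92  80 118 178 186 161]
 [ 97 145 161 105  61  85  98 104 105  99  90  61  64 141 205 190]
 [ 55 126 172 125  68  72  87  92  94  85  69  48  58 131 202 188]
 [ 49 125 194 173 125  82  69  69  71  67  62  83 120 162 189 176]
 [ 39 101 177 202 183 143 114  96  98 110 114 148 178 185 170 174]
 [ 23  68 124 170 188 175 166 153 160 170 165 190 183 147 147 186]
 [ 20  35  75 112 135 150 163 168 180 181 166 155 129  97 124 188]
 [ 24  19  37  55  80 105 120 129 133 132 123 107  75  54 113 183]
 [ 54  48  32  25  39  53  68  67  65  62  61  55  37  39 118 185]
 [127 107  60  22  22  22  29  24  27  30  23  22  23  41 121 190]]
```

View pics/s17.png

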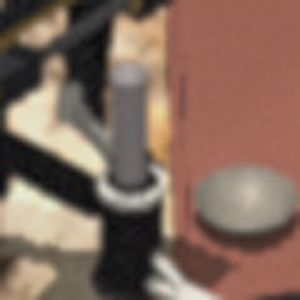

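View pics/m17.png

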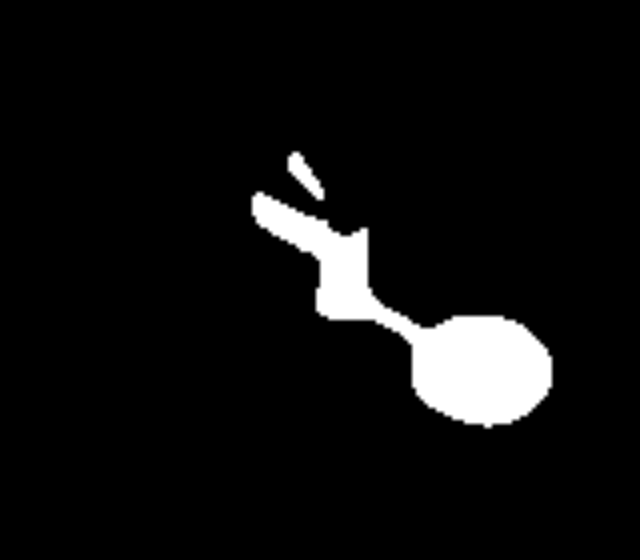

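```bash
cat > edge.py <<'E'
from rim import *
from scipy.optimize import least_squares
from scipy.special import erf
def prof(rows,edges,vals,s):
    # piecewise const, pixel-integrated gaussian blur
    F=lambda x:.5*(1+erf(x/(s*2**.5)))
    o=np.full(len(rows),vals[0],float)
    for e,a,b in zip(edges,vals[:-1],vals[1:]): o+=(b-a)*F(rows-e)
    return o
UN=dict(zip(range(232,244),[102,103,102,103,90,69,79,97,101,102,102,102]))
def un():
    r=np.array(list(UN));p=np.array(list(UN.values()),float)
    f=lambda q:prof(r,[q[0]-.535,q[0]+.535],[102.5,q[1],102.5],q[2])-p
    return least_squares(f,[237.3,35,.8]).x
def est(c,n=1):
    m,D,s=un()
    im=cv2.cvtColor(c["color"],cv2.COLOR_RGB2GRAY);r=np.arange(232,248);p=im[232:248,304:308].mean(1)
    def f(q):
        e,w,B,d=q
        bot=min(m+.535,e)
        top=m-.535
        return prof(r,[top,bot if bot>top else top,e,e+w],[102.5,D,D if e<=m+.535 else 102.5,B,23],s*(1 if d is None else d))-p
    best=None
    for e0 in(236.5,237.3,238,239):
        x=least_squares(f,[e0,2.9,200,1.3])
        if best is None or x.cost<best.cost: best=x
    ref=w2px(c,[.587,-.169,.1475])[1]-w2px(c,[.587,-.168,.1475])[1]+m
    px=abs(w2px(c,[.587,-.169,.1475])[1]-w2px(c,[.587,-.169,.1465])[1])
    print("line",m.round(2),D.round(),s.round(2),"edge fit",best.x.round(2),"cost",round(best.cost,1),"target edge",ref.round(2),"rim-mark mm",round((ref-best.x[0])/px,2))
if __name__=="__main__":
    c=rim();est(c)
    import sys
E
python3 edge.py
python3 - <<'E'
from sil import *
c=snap("side");o=robot.outline_of("lens_carriage","side")[0]["pixels"].astype(np.float32)
# mask out fingers region: only consider sleeve+lens columns >=298
w=np.zeros_like(o);w[:, 298:]=1
w[:242,298:]=0
parts=[p for i,p in enumerate(carr(.5)) if i in(0,1,2,3,4)]
def T(p):
    R=Ro.from_euler("ZY",[p[3],p[2]]).as_matrix()
    return lambda P:P@R.T+[p[0],-.16,p[1]]
def f(p):
    r=render(c,parts,T(p))*w;m=o*w
    return 1-np.minimum(m,r).sum()/np.maximum(m,r).sum()
s=np.array([[.588,.0875,.02,-.69]]*5);s[1,0]+=.004;s[2,1]+=.005;s[3,2]+=.04;s[4,3]+=.08
r=minimize(f,s[0],method="Nelder-Mead",options=dict(initial_simplex=s,xatol=1e-4,fatol=1e-5,maxiter=500));print(r.x.round(4),r.fun,"rim z",r.x[1]+.06)
E
```

```text
[ 0.5449 -0.094   0.1128] [-0.5  2.5 -2.3] [0.45 0.12 0.11] 0.0589 17.53
peak row 239.61 rim z est 0.1476 [(232, 103), (233, 103), (234, 103), (235, 101), (236, 90), (237, 70), (238, 115), (239, 174), (240, 176), (241, 128), (242, 67), (243, 29), (244, 23), (245, 24)]
line 237.25 32.0 0.81 edge fit [238.13   3.26 187.02   1.03] cost 80.1 target edge 237.52 rim-mark mm -1.68
[ 0.5864  0.0892  0.023  -0.7207] 0.12792474031448364 rim z 0.14917778556688677
```

Call:
send_rows --deltas '[{"tx":0,"ty":0,"tz":-0.1,"rx":0,"ry":0,"rz":0},{"tx":0,"ty":0,"tz":-0.16,"rx":0,"ry":0,"rz":0},{"tx":0,"ty":0,"tz":-0.16,"rx":0,"ry":0,"rz":0}]'

```text
time: 17.88
position: [0.5449, -0.094, 0.1145]
tool_rot: [0.94, -0.341, 0.0, 0.0]
ft_force: [0.3, 1.8, -0.8]
grip_width: 0.0592
```

```bash
python3 edge.py; python3 go.py .545 -.094 .1148 -.697
```

```text
[ 0.5449 -0.094   0.1145] [-0.2  1.9 -2. ] [0.39 0.11 0.06] 0.059 17.93
peak row 238.99 rim z est 0.1493 [(231, 102), (232, 102), (233, 102), (234, 102), (235, 101), (236, 90), (237, 87), (238, 150), (239, 197), (240, 150), (241, 85), (242, 42), (243, 21), (244, 23)]
line 237.25 32.0 0.81 edge fit [238.13   2.16 255.97   1.27] cost 149.8 target edge 237.52 rim-mark mm -1.67
t cm [ 0.01 -0.01 -0.03] r [-0.0001 -0.001   0.0018] rows>=0.0 w 0.059 F [-0.2  1.9 -2. ] t 17.93
```

The rim is now within about 0.5 mm of the line's centre, with the line half covered. I'll close the lever in stages and shift the tool along +y by half of each closing step, so that the bar stays put.

Call:
send_rows --deltas '[{"tx":0,"ty":0.1,"tz":0,"rx":0,"ry":0,"rz":0},{"tx":0,"ty":0.35,"tz":0,"rx":0,"ry":0,"rz":0},{"tx":0,"ty":0.6,"tz":0,"rx":0,"ry":0,"rz":0},{"tx":0,"ty":0.75,"tz":0,"rx":0,"ry":0,"rz":0},{"tx":0,"ty":0.75,"tz":0,"rx":0,"ry":0,"rz":0}]' --claw 4.4 --squeeze 14

```text
time: 18.35
position: [0.5371, -0.0976, 0.1136]
tool_rot: [0.94, -0.341, -0.003, -0.001]
ft_force: [-3.2, 6.9, -1.9]
grip_width: 0.0445
```

```bash
python3 -c "
from rim import *
rim('s18.png')"
```

```text
[ 0.5371 -0.0975  0.1136] [-2.4  7.2 -1.8] [1.22 0.54 0.19] 0.0447 18.4
peak row 238.11 rim z est 0.1517 [(230, 102), (231, 102), (232, 102), (233, 102), (234, 103), (235, 100), (236, 98), (237, 143), (238, 196), (239, 163), (240, 110), (241, 57), (242, 22), (243, 25)]
```

View pics/s18.png

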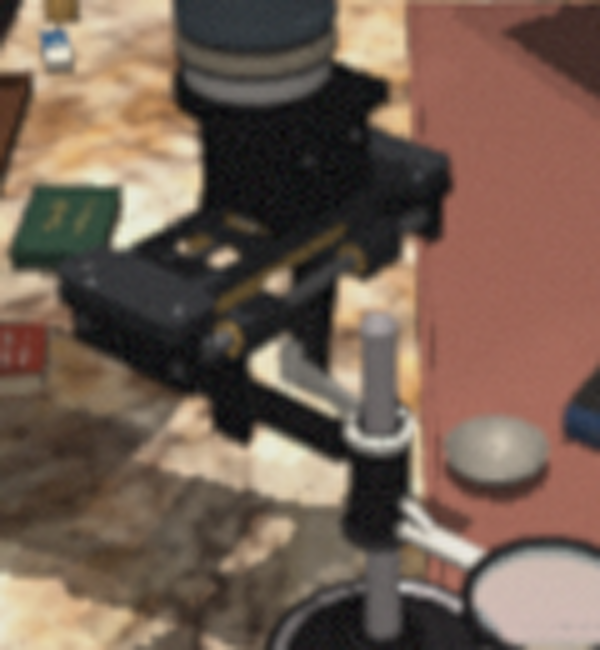

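Call:
send_rows --deltas '[{"tx":-0.2,"ty":0,"tz":0,"rx":0,"ry":0,"rz":0},{"tx":-0.4,"ty":0,"tz":0,"rx":0,"ry":0,"rz":0},{"tx":-0.4,"ty":0,"tz":0,"rx":0,"ry":0,"rz":0}]'

```text
time: 18.65
position: [0.5372, -0.0974, 0.1146]
tool_rot: [0.94, -0.341, 0.001, 0.0]
ft_force: [-0.8, 1.3, -2.8]
grip_width: 0.0442
```

```bash
python3 -c "
from rim import *
rim()"
```

```text
[ 0.5372 -0.0974  0.1146] [-0.6  1.4 -2.8] [0.43 0.09 0.14] 0.0442 18.7
peak row 237.88 rim z est 0.1523 [(230, 103), (231, 102), (232, 103), (233, 103), (234, 103), (235, 100), (236, 108), (237, 152), (238, 195), (239, 149), (240, 86), (241, 41), (242, 23), (243, 24)]
```

Call:
send_rows --deltas '[{"tx":0,"ty":0,"tz":0.15,"rx":0,"ry":0,"rz":0},{"tx":0,"ty":0,"tz":0.3,"rx":0,"ry":0,"rz":0},{"tx":0,"ty":0,"tz":0.3,"rx":0,"ry":0,"rz":0}]'

```text
time: 18.95
position: [0.537, -0.0973, 0.1113]
tool_rot: [0.94, -0.341, 0.0, 0.0]
ft_force: [-0.2, 3.0, -1.6]
grip_width: 0.0444
```

```bash
python3 -c "
from rim import *
rim('s19.png',(250,190,350,290))"
```

```text
[ 0.537  -0.0974  0.1114] [-0.9  1.9 -0.6] [0.41 0.03 0.05] 0.0441 19.0
peak row 239.08 rim z est 0.149 [(231, 102), (232, 104), (233, 102), (234, 102), (235, 101), (236, 90), (237, 79), (238, 140), (239, 194), (240, 150), (241, 89), (242, 43), (243, 21), (244, 23)]
```

View pics/s19.png

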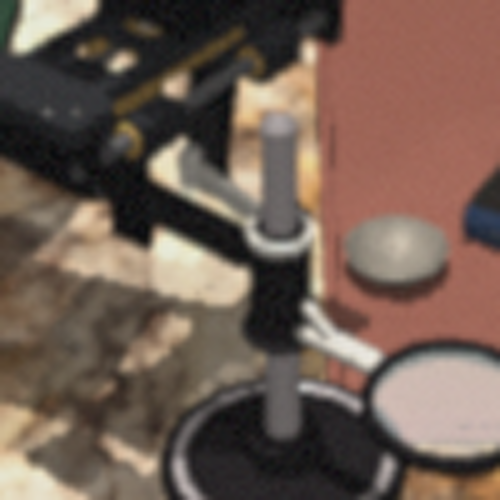

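Call:
send_rows --deltas '[{"tx":0,"ty":0.1,"tz":-0.04,"rx":0,"ry":0,"rz":0},{"tx":-0.05,"ty":0.3,"tz":-0.04,"rx":0,"ry":0,"rz":0},{"tx":-0.05,"ty":0.5,"tz":-0.04,"rx":0,"ry":0,"rz":0},{"tx":-0.05,"ty":0.5,"tz":-0.04,"rx":0,"ry":0,"rz":0}]' --claw 3.4 --squeeze 18

```text
time: 19.33
position: [0.5316, -0.0999, 0.1113]
tool_rot: [0.94, -0.341, -0.002, -0.0]
ft_force: [-1.7, 4.9, -3.1]
grip_width: 0.035
```

```bash
python3 -c "
from rim import *
rim()"
```

```text
[ 0.5317 -0.0998  0.1113] [-1.1  4.9 -3.3] [0.82 0.41 0.19] 0.0348 19.38
peak row 238.2 rim z est 0.1515 [(230, 103), (231, 103), (232, 103), (233, 103), (234, 102), (235, 100), (236, 97), (237, 132), (238, 185), (239, 167), (240, 119), (241, 62), (242, 26), (243, 21)]
```

Call:
send_rows --deltas '[{"tx":-0.15,"ty":0,"tz":0.1,"rx":0,"ry":0,"rz":0},{"tx":-0.25,"ty":0,"tz":0.25,"rx":0,"ry":0,"rz":0},{"tx":-0.25,"ty":0,"tz":0.25,"rx":0,"ry":0,"rz":0}]'

```text
time: 19.63
position: [0.532, -0.0996, 0.1098]
tool_rot: [0.94, -0.341, 0.001, 0.0]
ft_force: [-0.6, 1.5, 1.0]
grip_width: 0.0345
```

```bash
python3 -c "
from rim import *
rim('s20.png',(250,190,350,290))
t=snap('top','t20.png',(320,140,440,260),5)"
```

```text
[ 0.532  -0.0996  0.1098] [-0.5  1.8  1.5] [0.37 0.15 0.05] 0.0344 19.68
peak row 238.28 rim z est 0.1512 [(230, 102), (231, 102), (232, 101), (233, 103), (234, 103), (235, 101), (236, 95), (237, 118), (238, 170), (239, 168), (240, 123), (241, 65), (242, 28), (243, 23)]
```

View pics/s20.png

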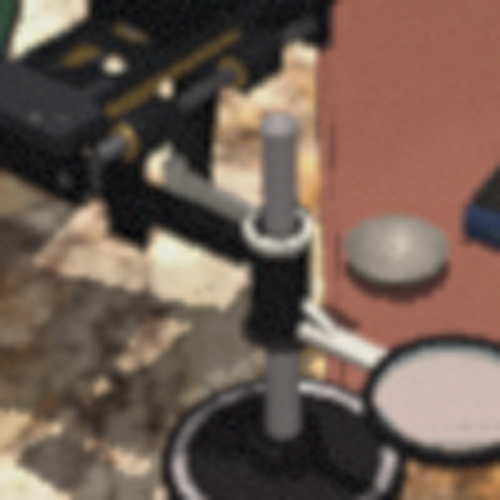

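View pics/t20.png

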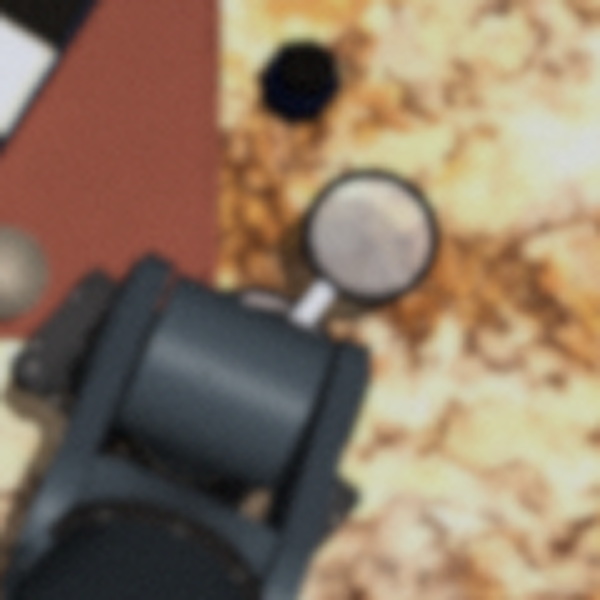

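Call:
send_rows --deltas '[{"tx":0,"ty":0,"tz":0.15,"rx":0,"ry":0,"rz":0},{"tx":0,"ty":0,"tz":0.3,"rx":0,"ry":0,"rz":0},{"tx":0,"ty":0,"tz":0.3,"rx":0,"ry":0,"rz":0}]'

```text
time: 19.98
position: [0.5325, -0.0997, 0.1069]
tool_rot: [0.94, -0.341, 0.002, 0.0]
ft_force: [-1.6, 1.8, 4.8]
grip_width: 0.034
```

```bash
python3 -c "
from rim import *
rim()"
```

```text
[ 0.5325 -0.0997  0.1069] [-1.6  2.6  6.1] [0.38 0.06 0.05] 0.0344 20.03
peak row 238.75 rim z est 0.1499 [(231, 103), (232, 102), (233, 104), (234, 102), (235, 101), (236, 92), (237, 103), (238, 157), (239, 178), (240, 134), (241, 72), (242, 33), (243, 22), (244, 22)]
```

Call:
send_rows --deltas '[{"tx":-0.03,"ty":0.06,"tz":0.03,"rx":0,"ry":0,"rz":0},{"tx":-0.06,"ty":0.14,"tz":0.06,"rx":0,"ry":0,"rz":0},{"tx":-0.08,"ty":0.22,"tz":0.1,"rx":0,"ry":0,"rz":0},{"tx":-0.08,"ty":0.22,"tz":0.1,"rx":0,"ry":0,"rz":0}]' --claw 3 --squeeze 20

```text
time: 20.37
position: [0.5309, -0.101, 0.1059]
tool_rot: [0.94, -0.341, 0.002, 0.0]
ft_force: [0.8, 2.9, 5.1]
grip_width: 0.0306
```

```bash
python3 -c "
from rim import *
rim()"
```

```text
[ 0.5308 -0.101   0.1059] [1.9 1.4 5.2] [ 0.32 -0.29  0.1 ] 0.0306 20.42
peak row 239.24 rim z est 0.1486 [(231, 102), (232, 102), (233, 103), (234, 103), (235, 102), (236, 89), (237, 75), (238, 130), (239, 184), (240, 153), (241, 106), (242, 55), (243, 22), (244, 22)]
```

Call:
send_rows --deltas '[{"tx":0,"ty":0,"tz":-0.15,"rx":0,"ry":0,"rz":0},{"tx":0,"ty":0,"tz":-0.3,"rx":0,"ry":0,"rz":0},{"tx":0,"ty":0,"tz":-0.3,"rx":0,"ry":0,"rz":0}]'

```text
time: 20.67
position: [0.5299, -0.1011, 0.1081]
tool_rot: [0.94, -0.341, 0.001, 0.001]
ft_force: [3.3, -1.7, -0.6]
grip_width: 0.0302
```

```bash
python3 -c "
from rim import *
rim()"
```

```text
[ 0.5299 -0.1011  0.1081] [ 2.3 -0.6 -0.7] [-0.24 -0.36  0.03] 0.0303 20.72
peak row 239.24 rim z est 0.1486 [(231, 103), (232, 103), (233, 103), (234, 103), (235, 102), (236, 90), (237, 75), (238, 131), (239, 187), (240, 156), (241, 105), (242, 56), (243, 22), (244, 26)]
```

Call:
send_rows --deltas '[{"tx":0,"ty":0,"tz":-0.1,"rx":0,"ry":0,"rz":0},{"tx":0,"ty":0,"tz":-0.2,"rx":0,"ry":0,"rz":0},{"tx":0,"ty":0,"tz":-0.2,"rx":0,"ry":0,"rz":0}]'

```text
time: 20.97
position: [0.5296, -0.1011, 0.1096]
tool_rot: [0.94, -0.341, 0.001, 0.001]
ft_force: [3.1, -3.2, -7.4]
grip_width: 0.0299
```

```bash
python3 -c "
from rim import *
rim()"
```

```text
[ 0.5296 -0.1011  0.1095] [ 3.8 -3.9 -7.4] [-0.65 -0.48  0.05] 0.0304 21.02
peak row 239.15 rim z est 0.1488 [(231, 103), (232, 103), (233, 103), (234, 104), (235, 102), (236, 89), (237, 79), (238, 146), (239, 205), (240, 158), (241, 103), (242, 55), (243, 24), (244, 24)]
```

```bash
cat > edge2.py <<'E'
from edge import *
def est2(c):
    m,D,s=un()
    im=cv2.cvtColor(c["color"],cv2.COLOR_RGB2GRAY);r=np.arange(233,245)
    out=[]
    for col in(304,305,306,307):
        p=im[233:245,col].astype(float);b=None
        for e in np.arange(236.3,239.5,.05):
            bot=np.clip(e,m-.535,m+.535);v=D if e<=m+.535 else 102.5
            f=lambda q:prof(r,[min(m-.535,e),bot,e,e+q[0],e+q[0]+q[2]],[102.5,D,v,q[1],q[3],23],s)-p
            x=least_squares(f,[1.3,200,1.8,140],bounds=([.6,120,.8,60],[3,260,3,260]))
            if b is None or x.cost<b[0]: b=(x.cost,e,x.x)
        out.append((b[1],b[0]))
    ref=w2px(c,[.587,-.169,.1475])[1]-w2px(c,[.587,-.168,.1475])[1]+m
    px=abs(w2px(c,[.587,-.169,.1475])[1]-w2px(c,[.587,-.169,.1465])[1])
    print("e per col",[(round(a,2),round(k)) for a,k in out],"target",ref.round(2),"rim-mark mm",[round((ref-a)/px,1) for a,k in out])
if __name__=="__main__":
    est2(rim())
E
python3 edge2.py
```

```text
[ 0.5296 -0.1011  0.1095] [ 3.2 -2.8 -7.4] [-0.54 -0.48  0.03] 0.0301 21.07
peak row 239.21 rim z est 0.1487 [(231, 103), (232, 102), (233, 103), (234, 102), (235, 102), (236, 89), (237, 75), (238, 131), (239, 186), (240, 150), (241, 102), (242, 54), (243, 25), (244, 23)]
e per col [(np.float64(238.15), 27), (np.float64(238.4), 37), (np.float64(238.4), 16), (np.float64(238.15), 26)] target 237.52 rim-mark mm [np.float64(-1.7), np.float64(-2.4), np.float64(-2.4), np.float64(-1.7)]
```

Call:
send_rows --deltas '[{"tx":0,"ty":0,"tz":-0.1,"rx":0,"ry":0,"rz":0},{"tx":0,"ty":0,"tz":-0.2,"rx":0,"ry":0,"rz":0},{"tx":0,"ty":0,"tz":-0.2,"rx":0,"ry":0,"rz":0}]'

```text
time: 21.32
position: [0.5292, -0.1008, 0.1113]
tool_rot: [0.94, -0.341, -0.0, 0.001]
ft_force: [3.2, -4.3, -10.1]
grip_width: 0.0304
```

```bash
python3 edge2.py
```

```text
[ 0.5292 -0.1008  0.1113] [  4.1  -4.7 -11.3] [-0.66 -0.52  0.  ] 0.0301 21.37
peak row 239.15 rim z est 0.1489 [(231, 101), (232, 103), (233, 103), (234, 103), (235, 103), (236, 89), (237, 79), (238, 144), (239, 200), (240, 155), (241, 102), (242, 54), (243, 24), (244, 22)]
e per col [(np.float64(238.15), 36), (np.float64(238.2), 46), (np.float64(238.15), 27), (np.float64(238.05), 31)] target 237.52 rim-mark mm [np.float64(-1.7), np.float64(-1.9), np.float64(-1.7), np.float64(-1.5)]
```

Call:
send_rows --deltas '[{"tx":0,"ty":0,"tz":-0.1,"rx":0,"ry":0,"rz":0},{"tx":0,"ty":0,"tz":-0.2,"rx":0,"ry":0,"rz":0},{"tx":0,"ty":0,"tz":-0.2,"rx":0,"ry":0,"rz":0}]'

```text
time: 21.62
position: [0.5287, -0.1003, 0.1136]
tool_rot: [0.94, -0.341, -0.001, 0.0]
ft_force: [2.7, -3.8, -12.6]
grip_width: 0.0304
```

```bash
python3 -c "
from edge2 import *
est2(rim('s21.png',(250,190,350,290)))"
```

```text
[ 0.5287 -0.1003  0.1136] [  2.6  -4.7 -14.1] [-0.67 -0.42  0.03] 0.0302 21.67
peak row 239.2 rim z est 0.1487 [(231, 103), (232, 102), (233, 102), (234, 104), (235, 101), (236, 89), (237, 74), (238, 135), (239, 193), (240, 152), (241, 101), (242, 55), (243, 24), (244, 22)]
e per col [(np.float64(238.2), 56), (np.float64(238.25), 47), (np.float64(238.35), 25), (np.float64(238.2), 37)] target 237.52 rim-mark mm [np.float64(-1.9), np.float64(-2.0), np.float64(-2.3), np.float64(-1.9)]
```

View pics/s21.png

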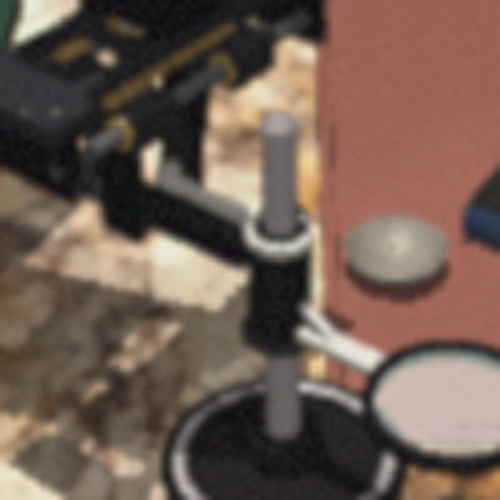

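```bash
cat > cal.py <<'E'
from edge2 import *
def colfit(P,rows,gray=102.5):
    m,D,s=un();res=[]
    for p in P:
        f=lambda q:prof(rows,[q[4],q[4]+q[0],q[4]+q[0]+q[2]],[gray,q[1],q[3],23],s)-p
        b=min((least_squares(f,[1.3,200,1.8,140,e0],bounds=([.6,120,.8,60,rows[0]],[3,260,3,260,rows[-1]])) for e0 in rows[2:-4]),key=lambda x:x.cost)
        res.append((b.x.round(2).tolist(),round(b.cost)))
    return res
if __name__=="__main__":
    im=cv2.cvtColor(cv2.imread("pics/s13.png"),cv2.COLOR_BGR2GRAY)[2::5,2::5].astype(float)  # rows 170.., cols 230..
    rows=np.arange(253,266)
    P=[im[rows-170,c-230] for c in(304,305,306,307)]
    print(np.round(P))
    for r in colfit(P,rows): print(r)
    c=snap("side")
    for gap in(.008,.009,.01): print(gap,[w2px(c,[.587,-.16-gap,z])[1].round(2) for z in(.09,.1475)])
    im=cv2.cvtColor(cv2.imread("pics/s14.png"),cv2.COLOR_BGR2GRAY)[2::5,2::5].astype(float)
    rows=np.arange(246,262);P=[im[rows-170,c-230] for c in(304,305,306,307)]
    for r in colfit(P,rows): print("s14",r)
    im=cv2.cvtColor(cv2.imread("pics/s15.png"),cv2.COLOR_BGR2GRAY)[2::5,2::5].astype(float)
    rows=np.arange(240,252);P=[im[rows-150,c-230] for c in(304,305,306,307)]
    for r in colfit(P,rows): print("s15",r)
E
python3 cal.py
```

```text
[[ 98.  98.  98.  97.  97. 141. 197. 162. 112.  58.  24.  18.  26.]
 [103. 105. 103. 101. 104. 131. 183. 169. 124.  65.  23.  20.  23.]
 [105. 103. 103. 104. 102. 122. 171. 172. 129.  67.  25.  21.  26.]
 [104. 100. 104.  99.  99. 119. 165. 164. 125.  63.  30.  20.  26.]]
([1.24, 260.0, 1.95, 120.56, 258.5], 153)
([0.96, 260.0, 2.03, 144.05, 258.66], 35)
([0.81, 260.0, 1.99, 151.32, 258.86], 25)
([0.72, 260.0, 2.02, 144.76, 258.91], 40)
0.008 [np.float64(257.49), np.float64(237.33)]
0.009 [np.float64(257.77), np.float64(237.6)]
0.01 [np.float64(258.05), np.float64(237.87)]
s14 ([1.24, 260.0, 1.7, 112.37, 253.21], 75)
s14 ([1.37, 260.0, 1.85, 91.59, 253.43], 64)
s14 ([1.4, 260.0, 1.74, 100.67, 253.39], 78)
s14 ([1.42, 260.0, 1.67, 92.71, 253.31], 17)
s15 ([1.32, 260.0, 1.83, 97.42, 244.43], 79)
s15 ([1.43, 260.0, 1.86, 100.29, 244.4], 80)
s15 ([1.43, 260.0, 1.89, 110.84, 244.36], 50)
s15 ([1.46, 260.0, 1.88, 97.38, 244.36], 77)
```

```bash
python3 - <<'E'
from cal import *
c=snap("side")
print("model band bottom: foot",w2px(c,[.587,-.176,.084])[1],"mark",w2px(c,[.587,-.176,.1415])[1], "mark pxmm",(w2px(c,[.587,-.176,.1415])-w2px(c,[.587,-.176,.1425]))[1])
im=cv2.cvtColor(c["color"],cv2.COLOR_RGB2GRAY).astype(float);rows=np.arange(238,248)
def bot(im,rows,r0=0,c0=0,cols=(303,304,305,306,307,308)):
    o=[]
    m,D,s=un()
    for cc in cols:
        p=im[rows-r0,cc-c0]
        # tail fit: p=23+(A)*(1-Phi((r-b)/s))
        k=rows>=rows[np.argmax(p)]+1
        x=least_squares(lambda q:prof(rows[k],[q[0]],[q[1],23],s)-p[k],[rows[np.argmax(p)]+2,140])
        o.append(x.x.round(2).tolist())
    return o
print("now",bot(im,rows))
L=lambda n:cv2.cvtColor(cv2.imread("pics/"+n),cv2.COLOR_BGR2GRAY)[2::5,2::5].astype(float)
print("foot",bot(L("s13.png"),np.arange(256,268),170,230))
print("s14",bot(L("s14.png"),np.arange(250,262),170,230))
print("s15",bot(L("s15.png"),np.arange(242,254),150,230))
print("foot10?",)
E
```

```text
model band bottom: foot 261.7857749569905 mark 241.67973258283286 mark pxmm 0.36160640934954813
now [[240.96, 164.04], [241.16, 163.09], [241.45, 147.47], [241.45, 150.06], [241.07, 166.2], [240.83, 170.61]]
foot [[261.09, 162.01], [261.32, 167.44], [261.44, 172.62], [261.59, 161.53], [261.49, 167.47], [261.27, 171.34]]
s14 [[255.41, 177.64], [255.81, 161.87], [255.98, 166.62], [255.99, 171.23], [255.83, 170.02], [255.73, 170.08]]
s15 [[246.77, 166.14], [247.03, 163.12], [247.12, 168.45], [247.19, 170.43], [247.09, 168.19], [247.0, 163.1]]
foot10?
```

Using the seated picture as the reference (rim exactly 90 mm), the band's lower edge has moved 20.2 px. The target is 20.1 px, so the rim is at the mark. I'll ease off the upward pull and finish shutting the lever.

Call:
send_rows --deltas '[{"tx":0,"ty":0,"tz":0.2,"rx":0,"ry":0,"rz":0},{"tx":0,"ty":0,"tz":0.4,"rx":0,"ry":0,"rz":0},{"tx":0,"ty":0,"tz":0.5,"rx":0,"ry":0,"rz":0}]'

```text
time: 22.02
position: [0.5296, -0.0998, 0.1105]
tool_rot: [0.94, -0.341, 0.001, -0.0]
ft_force: [-0.8, -0.0, 5.2]
grip_width: 0.0302
```

```bash
cat > bot.py <<'E'
from edge2 import *
def bot():
    c=rim();m,D,s=un();rows=np.arange(236,248)
    im=cv2.cvtColor(c["color"],cv2.COLOR_RGB2GRAY).astype(float);o=[]
    for cc in range(303,309):
        p=im[rows,cc];k=rows>=rows[np.argmax(p)]+1
        o.append(least_squares(lambda q:prof(rows[k],[q[0]],[q[1],23],s)-p[k],[rows[np.argmax(p)]+2,140]).x[0])
    d=np.array(o)-(np.array([261.09,261.32,261.44,261.59,261.49,261.27])-20.106)
    print("rim-mark mm per col",(-d/.3616).round(2),"median",np.median(-d/.3616).round(2))
    return c
if __name__=="__main__": bot()
E
python3 bot.py
```

```text
[ 0.5296 -0.0998  0.1104] [-0.5  1.2  3.8] [ 0.28 -0.04  0.09] 0.03 22.07
peak row 239.21 rim z est 0.1487 [(231, 103), (232, 103), (233, 102), (234, 103), (235, 101), (236, 89), (237, 76), (238, 136), (239, 192), (240, 156), (241, 104), (242, 54), (243, 25), (244, 22)]
rim-mark mm per col [-0.27  0.17 -0.13  0.38  0.79  0.73] median 0.27
```

Call:
send_rows --deltas '[{"tx":0,"ty":0.05,"tz":-0.12,"rx":0,"ry":0,"rz":0},{"tx":0,"ty":0.15,"tz":-0.12,"rx":0,"ry":0,"rz":0},{"tx":0,"ty":0.25,"tz":-0.12,"rx":0,"ry":0,"rz":0},{"tx":0,"ty":0.25,"tz":-0.12,"rx":0,"ry":0,"rz":0}]' --claw 2.2 --squeeze 30

```text
time: 22.4
position: [0.5281, -0.1019, 0.1107]
tool_rot: [0.94, -0.341, 0.001, -0.0]
ft_force: [1.2, 1.7, 0.5]
grip_width: 0.0231
```

```bash
python3 bot.py
```

```text
[ 0.5279 -0.1019  0.1107] [-1.4  0.2  0.7] [0.21 0.1  0.05] 0.0227 22.45
peak row 239.28 rim z est 0.1485 [(231, 104), (232, 103), (233, 103), (234, 103), (235, 102), (236, 90), (237, 75), (238, 136), (239, 197), (240, 165), (241, 115), (242, 59), (243, 22), (244, 22)]
rim-mark mm per col [-0.4  -0.16 -0.1   0.2   0.25  0.02] median -0.04
```

Call:
send_rows --deltas '[{"tx":0,"ty":0,"tz":0,"rx":0,"ry":0,"rz":0},{"tx":0,"ty":0,"tz":0,"rx":0,"ry":0,"rz":0},{"tx":0,"ty":0,"tz":0,"rx":0,"ry":0,"rz":0},{"tx":0,"ty":0,"tz":0,"rx":0,"ry":0,"rz":0},{"tx":0,"ty":0,"tz":0,"rx":0,"ry":0,"rz":0}]' --claw 0 --squeeze 50

```text
time: 22.87
position: [0.5272, -0.1024, 0.1103]
tool_rot: [0.94, -0.341, -0.0, 0.0]
ft_force: [-1.9, -1.3, 1.4]
grip_width: 0.02
```

```bash
python3 -c "
from bot import *
bot()
snap('side','s22.png',(250,180,350,290),5)"
```

```text
[ 0.5271 -0.1025  0.1104] [-3.1 -0.8  2.3] [-0.1   0.35 -0.15] 0.0204 22.92
peak row 239.46 rim z est 0.148 [(231, 102), (232, 103), (233, 103), (234, 104), (235, 102), (236, 90), (237, 70), (238, 119), (239, 179), (240, 172), (241, 127), (242, 67), (243, 26), (244, 23)]
rim-mark mm per col [-1.07 -0.7  -0.95 -0.05  0.06 -0.35] median -0.53
```

View pics/s22.png

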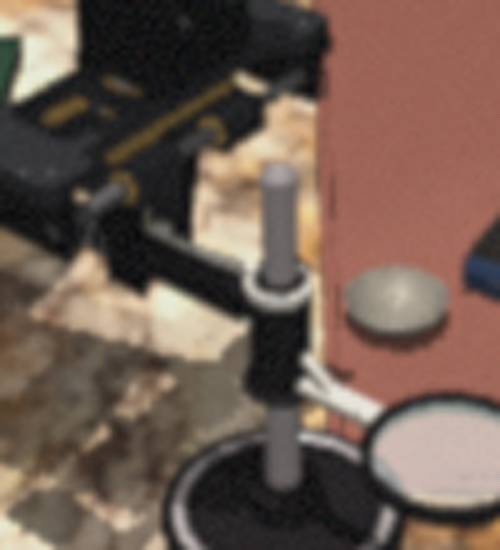

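Call:
send_rows --deltas '[{"tx":0,"ty":0,"tz":0,"rx":0,"ry":0,"rz":0},{"tx":0,"ty":0,"tz":0,"rx":0,"ry":0,"rz":0},{"tx":0,"ty":0,"tz":0,"rx":0,"ry":0,"rz":0}]'

```text
time: 23.22
position: [0.5271, -0.1025, 0.1104]
tool_rot: [0.94, -0.34, -0.0, 0.001]
ft_force: [-3.5, -2.0, 1.7]
grip_width: 0.0205
```

```bash
python3 -c "
from bot import *
bot()
snap('side','s23.png',(255,200,325,270),8)
c=snap('top')
for l in ('lever_tip','bar_end','bar_pinch'): print(l,[(np.round(q['xy'],1),round(q['p'],2)) for cam in ('side',) for q in robot.tip_of(l,cam)[:1]])
"
```

```text
[ 0.5271 -0.1024  0.1104] [-4.5 -3.3  1.8] [-0.43  0.73 -0.09] 0.0204 23.27
peak row 239.41 rim z est 0.1481 [(231, 102), (232, 103), (233, 103), (234, 102), (235, 102), (236, 90), (237, 72), (238, 123), (239, 183), (240, 171), (241, 125), (242, 66), (243, 28), (244, 23)]
rim-mark mm per col [-1.3  -0.79 -0.5   0.16 -0.04 -0.37] median -0.44
lever_tip [(array([281.9, 229.2]), 0.37)]
bar_end [(array([267.2, 223.7]), 0.84)]
bar_pinch [(array([273.7, 228.7]), 0.59)]
```

View pics/s23.png

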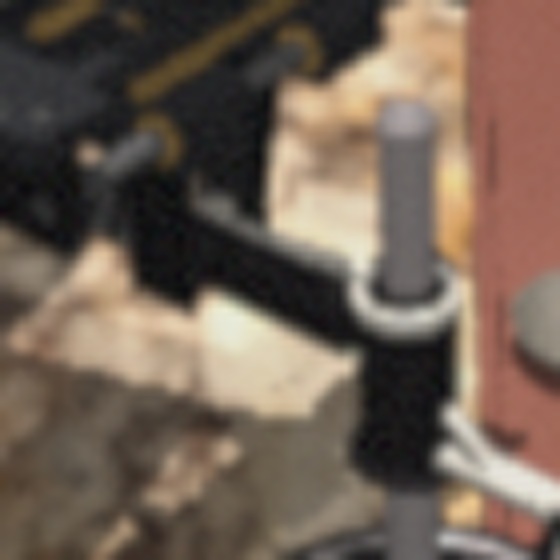

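```bash
python3 - <<'E'
from sil import *
c=snap("side")
R=Ro.from_euler("z",-.697).as_matrix();O=np.array([.587,-.16,.0875])
for n,q in dict(barend_top=(-.129,-.008,.05),barend_bot=(-.129,-.008,.03),pinch=(-.08,-.008,.04),tip0=(-.082,.011,.05),lens=(.097,0,.0085),lens_far=(.138,0,.0085)).items():
    print(n,w2px(c,R@np.array(q)+O).round(1))
s=robot.get_obs();print(np.round(s["position"],4))
tcp=np.array(s["position"]);Rt=Ro.from_quat(s["tool_rot"]).as_matrix()
for off in([0,-.0102,0],[0.0095,-.0102,0],[-.0095,-.0102,0],[0,.0102,0],[.0095,.0102,0],[-.0095,.0102,0]):
    print("pad tip",off,w2px(c,tcp+Rt@np.array(off)+np.array([-.0024,-.0012,0])).round(1))
o=robot.outline_of("lens_carriage","side")[0]["pixels"].astype(np.float32)
w=np.zeros_like(o);w[242:,298:]=1
parts=[p for i,p in enumerate(carr(0)) if i in(0,1,2,3,4)]
def T(p):
    Rr=Ro.from_euler("ZY",[p[3],p[2]]).as_matrix()
    return lambda P:P@Rr.T+[p[0],-.16,p[1]]
def f(p):
    r=render(c,parts,T(p))*w;m=o*w
    return 1-np.minimum(m,r).sum()/np.maximum(m,r).sum()
s=np.array([[.587,.0875,.0,-.69]]*5);s[1,0]+=.004;s[2,1]+=.005;s[3,2]+=.04;s[4,3]+=.08
r=minimize(f,s[0],method="Nelder-Mead",options=dict(initial_simplex=s,xatol=1e-4,fatol=1e-5,maxiter=500));print("x z pitch yaw",r.x.round(4),r.fun)
snap("side","s24.png",(250,190,390,290),5)
E
```

```text
barend_top [262.5 220.3]
barend_bot [263.1 227.1]
pinch [277.6 231.1]
tip0 [282.2 223.7]
lens [340.2 270.8]
lens_far [356.  278.9]
[ 0.5271 -0.1024  0.1104]
pad tip [0, -0.0102, 0] [282.8 232.1]
pad tip [0.0095, -0.0102, 0] [285.7 233.6]
pad tip [-0.0095, -0.0102, 0] [279.9 230.7]
pad tip [0, 0.0102, 0] [277.  236.1]
pad tip [0.0095, 0.0102, 0] [279.9 237.5]
pad tip [-0.0095, 0.0102, 0] [274.1 234.6]
x z pitch yaw [ 0.5866  0.0871 -0.0066 -0.6993] 0.057939231395721436
```

View pics/s24.png

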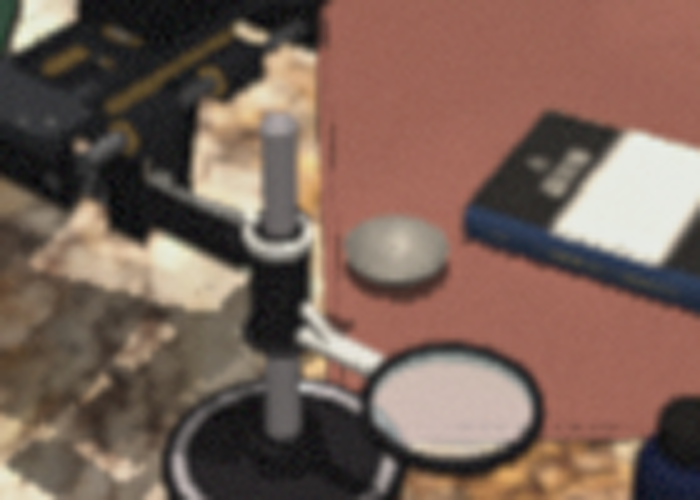

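The side view and silhouette fit give the rim at about 147.1 mm (mark at 147.5), pitch about 0, and the lever lying along the bar. I'll ease the side load and use a moderate firm grip.

Call:
send_rows --deltas '[{"tx":0,"ty":0.1,"tz":-0.05,"rx":0,"ry":0,"rz":0},{"tx":0,"ty":0.2,"tz":-0.1,"rx":0,"ry":0,"rz":0},{"tx":0,"ty":0.2,"tz":-0.1,"rx":0,"ry":0,"rz":0},{"tx":0,"ty":0.2,"tz":-0.1,"rx":0,"ry":0,"rz":0}]' --squeeze 40

```text
time: 24.0
position: [0.5267, -0.103, 0.1111]
tool_rot: [0.94, -0.34, 0.0, -0.0]
ft_force: [-0.7, 3.1, -3.7]
grip_width: 0.021
```

```bash
python3 bot.py; python3 - <<'E'
from sil import *
c=snap("side","s25.png",(255,200,325,270),8)
R=Ro.from_euler("z",-.699).as_matrix();O=np.array([.5866,-.16,.0872])
for a in(-.07,0,.05,.1,.15):
    t=np.array([-.012-.07*np.cos(a-.1),.018+.07*np.sin(a-.1),.05]);m=np.array([-.012-.05*np.cos(a-.1),.018+.05*np.sin(a-.1),.045])
    print(a,"tip",((w2px(c,R@t+O)-[255,200]+.5)*8).round(),"mid",((w2px(c,R@m+O)-[255,200]+.5)*8).round())
print("bar top far edge",[((w2px(c,R@np.array([x,.004,.05])+O)-[255,200]+.5)*8).round().tolist() for x in(-.06,-.04)])
E
```

```text
[ 0.5266 -0.103   0.1111] [ 1.1  2.8 -3.2] [0.56 0.12 0.17] 0.0207 24.05
peak row 239.45 rim z est 0.148 [(231, 103), (232, 102), (233, 102), (234, 103), (235, 101), (236, 90), (237, 70), (238, 117), (239, 174), (240, 167), (241, 124), (242, 66), (243, 26), (244, 22)]
rim-mark mm per col [-1.2  -0.8  -0.9   0.03 -0.06 -0.43] median -0.62
-0.07 tip [212. 202.] mid [270. 235.]
0 tip [222. 194.] mid [277. 229.]
0.05 tip [229. 189.] mid [282. 225.]
0.1 tip [237. 183.] mid [287. 221.]
0.15 tip [245. 178.] mid [293. 218.]
bar top far edge [[260.0, 231.0], [311.0, 256.0]]
```

View pics/s25.png

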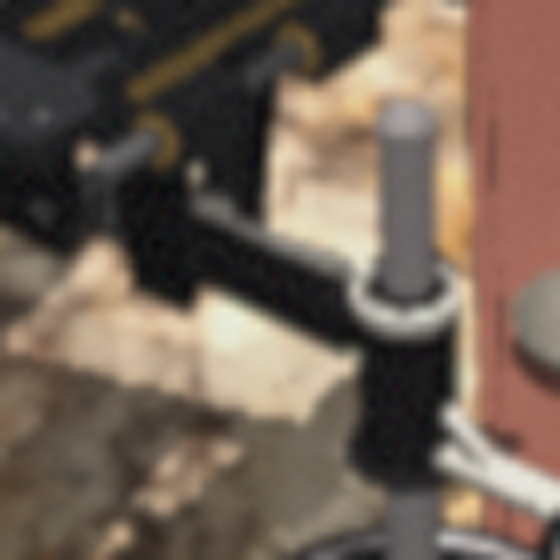

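Call:
send_rows --deltas '[{"tx":0,"ty":0,"tz":0,"rx":0,"ry":0,"rz":0},{"tx":0,"ty":0,"tz":0,"rx":0,"ry":0,"rz":0},{"tx":0,"ty":0,"tz":0,"rx":0,"ry":0,"rz":0},{"tx":0,"ty":0,"tz":0,"rx":0,"ry":0,"rz":0},{"tx":0,"ty":0,"tz":0,"rx":0,"ry":0,"rz":0}]'

```text
time: 24.52
position: [0.5263, -0.1034, 0.1113]
tool_rot: [0.94, -0.341, 0.0, -0.0]
ft_force: [0.4, 4.7, -5.7]
grip_width: 0.0207
```

```bash
python3 bot.py; python3 - <<'E'
from h import *
c=snap("top")
for l,z in(("ink_bottle",.03),("coin_dish",.01),("book",.02)):
    for q in robot.outline_of(l,"top")[:1]: print(l,np.round(px2w(c,*q["xy"],zw=z),3))
E
```

```text
[ 0.5264 -0.1034  0.1113] [-0.4  4.4 -6. ] [0.83 0.02 0.29] 0.0209 24.57
peak row 239.41 rim z est 0.1481 [(231, 102), (232, 103), (233, 103), (234, 104), (235, 102), (236, 90), (237, 71), (238, 122), (239, 182), (240, 169), (241, 124), (242, 65), (243, 28), (244, 23)]
rim-mark mm per col [-1.26 -0.73 -0.5   0.07  0.01 -0.4 ] median -0.45
ink_bottle [ 0.773 -0.193  0.03 ]
coin_dish [ 0.66  -0.005  0.01 ]
book [0.787 0.027 0.02 ]
```

```bash
python3 -c "
from rig import robot
print(robot.hand_in())"
```

```text
the job is handed in; nothing more can be done
None
```

The lens is on its post with the sleeve's top rim at the dark line and the cam lever shut. I handed the job in at about 24.6 s, with the gripper still holding bar and lever at 40 N.

**How it was done:** I lifted the carriage by the bar end and lowered the sleeve over the post onto the boss. Then I pinched bar and lever tip lightly, raised the rim to the line and closed the lever in steps. I corrected the height between steps, before the final close.

**Last checks:**
- **Rim height:** measured against the picture with the sleeve seated on the boss, the rim is about 0.5 mm below the line's centre. A separate silhouette fit gave 147.1 mm against 147.5 mm. A direct reading of how much of the line is covered, taken just before the last squeeze, disagreed: it put the rim 1.5 to 2 mm low. I think that reading is biased, because the same edge also read about 1 px low in the seated picture.
- **Lever:** the picture shows it lying along the bar, at or just past the shut angle. The finger opening settled at 20.5 to 21 mm, not the nominal 25 mm. I put this down to give under the squeeze but could not confirm it.
- **Stability:** rim height and finger opening held steady over the last 0.5 s. The wrist force was about 7 N and still rising slightly.
- **Other objects:** I never touched the book, bottle or dish. The last network positions for the book and dish agree with the earlier ones within about 8 mm. The bottle's differs by 12 mm in y, but in a picture taken after the lens was on the post, about 5 s before hand-in, its pixel position was the same as at the start.

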